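# Hang the wiped wrist rests to dry, uncover and aim the dryer, start it

### The arm

A 6-joint arm with a two-finger parallel gripper is mounted at the origin on the work surface. World frame = base frame: x ahead of the robot, y to its left, z up, the work surface at z = 0. Lengths are in mm, angles in rad, forces in N, time in s.
With the tool pointing down it reaches from about 350 to 975 mm from the base axis. Payload 7.1 kg.
Tool frame: the origin (TCP) lies at the very end of the fingers, on their centre line; the grasp point (between the pads) lies 19 mm behind it; y points along the fingers, z is the direction in which the jaws open and shut, and the axes are right-handed (so a half turn about y gives the same grasp; the last joint's range is limited). The gripper opens to 88 mm and grips with 3 to 60 N. Pads are 20 mm wide; open, the fingers measure 115 mm over their backs; the gripper's body (75 mm by 178 mm) begins 61 mm behind the grasp point.
Start: joints at [-1.337, 0.423, 1.63, -0, 1.089, -0.019], TCP at [156.341, -605.113, 183.075] pointing down, gripper open.
Joint ranges: [-3, 3], [-0.9, 2.11], [0.09, 2.58], [-1.31, 4.45], [0.11, 2.69], [-2.54, 2.54]. Speed limits (rad/s): [2.39, 2.39, 3.01, 3.14, 3.14, 3.14].

### API

Orientations are given as a rotation vector (axis times angle).
In Python, from workcell import ctrl gives the robot as it stands.
- The arm moves only by the shell command python3 -m jog 'ROWS'. ROWS is JSON, a list of rows, each a list of 3 entries, a list of its own where there are three numbers: the opening, from 0 (shut) to 1 (fully open), then the shift along the tool's x, y, z in cm, then the turn, a rotation vector about the tool's x, y, z in rad. In form: [[claw, [dx, dy, dz], [wx, wy, wz]], ...]. A call has 1 to 8 rows; each row is the pose to reach, as a shift and turn from the pose commanded when the call began, along the tool's axes at that moment; what a row does not reach only later rows make up. A row lasts 1/10 s, in which the tool goes at most 50 mm and 8.59 degrees, less where a joint would pass 70% of its speed; a pose out of reach is approached as far as the arm can. A call with a gripper value outside its range is refused whole. The fingers move at their own pace and stop on an object; the grip force is fixed at half the most. Time passes only in rows, so rows that repeat a pose let the fingers close. It gives the time, the measured TCP pose, the force and the opening at its end, in the units of the state.
- ctrl.get_obs(): the state, without advancing time (a new reading comes with each control period).
- ctrl.get_image(name): name is "scene" or "side" or "wrist"; returns a dict with "color" (384x512x3 uint8, red, green, blue), "z_map" (384x512 float32, mm along the optical axis (not along the pixel's ray), 0 where there is no reading), "fx", "fy", "cx", "cy" (pixels), "dist_coeffs" ([k1, k2, p1, p2, k3] as OpenCV has them; the pictures are not rectified), "pose" (4x4, takes a point from camera to world coordinates). Camera axes: x right, y down, z forward; pixel columns grow to the right and rows downward; lengths in mm; the calibration is good to about 2 mm. A picture is of the moment at which its call begins.
- ctrl.close_job(): hands the job in, once; it reports no verdict.
The state is a dict: "t": time; "qpos": joint angles; "qvel": joint speeds; "joint_torque": joint torques, N m; "ee_pos": TCP position; "orientation": TCP orientation; "ft_force": force on the tool from outside, world axes, zero at the start; "moment": the same for the moment, N m; "width": finger opening in mm.
Only numpy, scipy, OpenCV 4.12 (cv2) and the standard library are available. Lean on these libraries where they do the work, as an engineer would, in place of code of your own. Each camera call takes 0.05 s, during which the arm holds its last target.

### The job

Two rails stand on the blood-draw desk; on one of them a wrist rest already hangs, on the other a caddy. Hang every wrist rest that stands on the desk over the rail that already holds one, astride the bar and level, side by side with it; take the cover off the dryer's nozzle and hang it in the same way over the other rail, beside the caddy; and turn the nozzle so that its mouth faces the mark on the side of the wrist rests. Once all that is done press the start button fully down and let go; leave the rest that already hangs, the caddy, the label roll and the drink carton where they are, and if a rest gets knocked out of place put it right.

Things in the scene. Friction and masses are not known exactly. Their poses are not given: they have to be found in the camera images.
- rail_left: drying rail on the left of the desk (+y): a square aluminium bar 24 x 24 mm and 340 mm long along the body's x, its top 120 mm above the desk, on a 20 mm wide post near each end and a foot plate 340 x 64 x 6 mm. Origin at desk height under the middle of the bar; z up. Fixed.
- rail_right: drying rail on the right of the desk (-y): a square aluminium bar 24 x 24 mm and 340 mm long along the body's x, its top 120 mm above the desk, on a 20 mm wide post near each end and a foot plate 340 x 64 x 6 mm. Origin at desk height under the middle of the bar; z up. Fixed.
- rest_hung: the wrist rest that already hangs on one of the two rails at the start, up to 105 mm beyond the rail's middle (away from the robot): a rigid grey channel (upside-down U) 50 mm long (its x, along the bar), 60 mm wide over its legs (its y), 56 mm tall. Origin midway between the feet of its legs, 50 mm below the crown's underside. Loose: to be left where it is.
- rest_1: wrist rest to hang (2 or 3 are there, the others absent), standing on the desk between the rails: rigid grey channel (upside-down U) 50 mm long (its x), 60 mm wide over the legs (its y), 56 mm tall, plus a thin dark pad on the crown. Legs 6 mm thick, 48 mm apart inside; 50 mm free under the crown. 0.11 kg. Origin midway between the feet, z up. Grip across the legs from above.
- rest_2: wrist rest to hang (2 or 3 are there, the others absent), standing on the desk between the rails: rigid grey channel (upside-down U) 50 mm long (its x), 60 mm wide over the legs (its y), 56 mm tall, plus a thin dark pad on the crown. Legs 6 mm thick, 48 mm apart inside; 50 mm free under the crown. 0.11 kg. Origin midway between the feet, z up. Grip across the legs from above.
- rest_3: wrist rest to hang (2 or 3 are there, the others absent), standing on the desk between the rails: rigid grey channel (upside-down U) 50 mm long (its x), 60 mm wide over the legs (its y), 56 mm tall, plus a thin dark pad on the crown. Legs 6 mm thick, 48 mm apart inside; 50 mm free under the crown. 0.11 kg. Origin midway between the feet, z up. Grip across the legs from above.
- caddy: a wider saddle (80 mm long, 120 mm wide) with a white open pocket of tubes on each side, hanging loose over the other rail at the start; not to be moved. Origin as for the rests.
- cover: white nozzle cover, at the start astride the nozzle's duct: a rigid channel like a wrist rest but smaller, 50 mm long (its x, along the duct or bar), 50 mm wide over its legs (its y), 43 mm tall. Legs 5 mm thick, 40 mm apart inside; 38 mm free under its top plate. 0.06 kg, loose. Origin midway between the feet of its legs, z up. Grip across the legs from above.
- dryer: white air dryer box, 170 mm deep (x) x 200 mm wide (y) x 90 mm tall, beyond the rests in the middle of the desk; its front (-x) faces the robot. Origin under its centre. Fixed. On top, 20 mm behind the centre, the swivelling nozzle; near the front edge the start button.
- nozzle (a joint): swivel angle of the nozzle about its upright axis, rad: at 0 its mouth points to the dryer's front, positive is counter-clockwise from above (mouth swings to the robot's right). Stops at +-1.6; stays where it is left (friction 0.05 N m). Right mark at +1.1, left mark at -1.1; starts within 0.15 of 0.
- nozzle_grip (a point): point on the nozzle's axis at half height of its flat duct, 132 mm above the desk. The duct is an upright slab 18 mm thick, 40 mm tall (top 152 mm above the desk), reaching 60 mm from the axis to the mouth and 35 mm the other way; grip it across its thickness from above. The point's -x axis points to the mouth.
- nozzle_tip (a point): centre of the nozzle's mouth (dark slot), 60 mm from the axis, 132 mm above the desk
- mark_left (a point): where the centre of the mouth lies when it faces the left mark: 60 mm from the axis, 132 mm above the desk, straight above the line of the mark, which is a small dark bar on the dryer's top that points outwards from the axis (63 deg from the front, to the robot's left)
- mark_right (a point): the same for the right mark, on the robot's right
- start_top (a point): centre of the top of the black round start button (24 mm across) on the dryer's top; spring-loaded, pressed straight down 6 mm, fully down at 5 N
- start (a joint): travel of the start button, m: 0 up, 0.006 fully down; springs back
- label_roll: roll of labels, 64 mm across, 40 mm tall, standing flat on the desk between the left rail and the dryer; not to be disturbed. Origin under its centre.
- carton: drink carton 40 x 50 x 100 mm standing between the right rail and the dryer; not to be disturbed. Origin under its centre.
Mind the look-alikes: they are no part of the job. Leave any orange look-alike of the cover alone.

How it is judged (in metres and radians):
On the way, in this order (a step that is already met when the one before it is completed fails the run):
1. all the rests hang astride the rail that held one at the start, the cover hangs astride the other rail, and the nozzle's mouth faces the mark on the side of the rests ((((x of rest_hung in the frame of rail_left between -0.15 and 0.15 m and y of rest_hung in the frame of rail_left between -0.02 and 0.02 m and z of rest_hung in the frame of rail_left between 0.064 and 0.076 m and angle between rest_hung's own z axis and vertical below 0.2 rad and angle between the x axis of rest_hung and the x axis of rail_left, either way round below 0.35 rad) and (x of rest_1 in the frame of rail_left between -0.15 and 0.15 m and y of rest_1 in the frame of rail_left between -0.02 and 0.02 m and z of rest_1 in the frame of rail_left between 0.064 and 0.076 m and angle between rest_1's own z axis and vertical below 0.2 rad and angle between the x axis of rest_1 and the x axis of rail_left, either way round below 0.35 rad and linear speed of rest_1 below 0.03 m/s) and (x of rest_2 in the frame of rail_left between -0.15 and 0.15 m and y of rest_2 in the frame of rail_left between -0.02 and 0.02 m and z of rest_2 in the frame of rail_left between 0.064 and 0.076 m and angle between rest_2's own z axis and vertical below 0.2 rad and angle between the x axis of rest_2 and the x axis of rail_left, either way round below 0.35 rad and linear speed of rest_2 below 0.03 m/s) and (x of rest_3 in the frame of rail_left between -0.15 and 0.15 m and y of rest_3 in the frame of rail_left between -0.02 and 0.02 m and z of rest_3 in the frame of rail_left between 0.064 and 0.076 m and angle between rest_3's own z axis and vertical below 0.2 rad and angle between the x axis of rest_3 and the x axis of rail_left, either way round below 0.35 rad and linear speed of rest_3 below 0.03 m/s) and (x of cover in the frame of rail_right between -0.15 and 0.15 m and y of cover in the frame of rail_right between -0.02 and 0.02 m and z of cover in the frame of rail_right between 0.076 and 0.088 m and angle between cover's own z axis and vertical below 0.2 rad and angle between the x axis of cover and the x axis of rail_right, either way round below 0.35 rad and linear speed of cover below 0.03 m/s) and distance between nozzle_tip and mark_left below 0.011 m) or ((x of rest_hung in the frame of rail_right between -0.15 and 0.15 m and y of rest_hung in the frame of rail_right between -0.02 and 0.02 m and z of rest_hung in the frame of rail_right between 0.064 and 0.076 m and angle between rest_hung's own z axis and vertical below 0.2 rad and angle between the x axis of rest_hung and the x axis of rail_right, either way round below 0.35 rad) and (x of rest_1 in the frame of rail_right between -0.15 and 0.15 m and y of rest_1 in the frame of rail_right between -0.02 and 0.02 m and z of rest_1 in the frame of rail_right between 0.064 and 0.076 m and angle between rest_1's own z axis and vertical below 0.2 rad and angle between the x axis of rest_1 and the x axis of rail_right, either way round below 0.35 rad and linear speed of rest_1 below 0.03 m/s) and (x of rest_2 in the frame of rail_right between -0.15 and 0.15 m and y of rest_2 in the frame of rail_right between -0.02 and 0.02 m and z of rest_2 in the frame of rail_right between 0.064 and 0.076 m and angle between rest_2's own z axis and vertical below 0.2 rad and angle between the x axis of rest_2 and the x axis of rail_right, either way round below 0.35 rad and linear speed of rest_2 below 0.03 m/s) and (x of rest_3 in the frame of rail_right between -0.15 and 0.15 m and y of rest_3 in the frame of rail_right between -0.02 and 0.02 m and z of rest_3 in the frame of rail_right between 0.064 and 0.076 m and angle between rest_3's own z axis and vertical below 0.2 rad and angle between the x axis of rest_3 and the x axis of rail_right, either way round below 0.35 rad and linear speed of rest_3 below 0.03 m/s) and (x of cover in the frame of rail_left between -0.15 and 0.15 m and y of cover in the frame of rail_left between -0.02 and 0.02 m and z of cover in the frame of rail_left between 0.076 and 0.088 m and angle between cover's own z axis and vertical below 0.2 rad and angle between the x axis of cover and the x axis of rail_left, either way round below 0.35 rad and linear speed of cover below 0.03 m/s) and distance between nozzle_tip and mark_right below 0.011 m))), for 0.2 s.
2. with all that so, the start button is fully down (value of joint start above 0.0045 m and (((x of rest_hung in the frame of rail_left between -0.15 and 0.15 m and y of rest_hung in the frame of rail_left between -0.02 and 0.02 m and z of rest_hung in the frame of rail_left between 0.064 and 0.076 m and angle between rest_hung's own z axis and vertical below 0.2 rad and angle between the x axis of rest_hung and the x axis of rail_left, either way round below 0.35 rad) and (x of rest_1 in the frame of rail_left between -0.15 and 0.15 m and y of rest_1 in the frame of rail_left between -0.02 and 0.02 m and z of rest_1 in the frame of rail_left between 0.064 and 0.076 m and angle between rest_1's own z axis and vertical below 0.2 rad and angle between the x axis of rest_1 and the x axis of rail_left, either way round below 0.35 rad and linear speed of rest_1 below 0.03 m/s) and (x of rest_2 in the frame of rail_left between -0.15 and 0.15 m and y of rest_2 in the frame of rail_left between -0.02 and 0.02 m and z of rest_2 in the frame of rail_left between 0.064 and 0.076 m and angle between rest_2's own z axis and vertical below 0.2 rad and angle between the x axis of rest_2 and the x axis of rail_left, either way round below 0.35 rad and linear speed of rest_2 below 0.03 m/s) and (x of rest_3 in the frame of rail_left between -0.15 and 0.15 m and y of rest_3 in the frame of rail_left between -0.02 and 0.02 m and z of rest_3 in the frame of rail_left between 0.064 and 0.076 m and angle between rest_3's own z axis and vertical below 0.2 rad and angle between the x axis of rest_3 and the x axis of rail_left, either way round below 0.35 rad and linear speed of rest_3 below 0.03 m/s) and (x of cover in the frame of rail_right between -0.15 and 0.15 m and y of cover in the frame of rail_right between -0.02 and 0.02 m and z of cover in the frame of rail_right between 0.076 and 0.088 m and angle between cover's own z axis and vertical below 0.2 rad and angle between the x axis of cover and the x axis of rail_right, either way round below 0.35 rad and linear speed of cover below 0.03 m/s) and distance between nozzle_tip and mark_left below 0.011 m) or ((x of rest_hung in the frame of rail_right between -0.15 and 0.15 m and y of rest_hung in the frame of rail_right between -0.02 and 0.02 m and z of rest_hung in the frame of rail_right between 0.064 and 0.076 m and angle between rest_hung's own z axis and vertical below 0.2 rad and angle between the x axis of rest_hung and the x axis of rail_right, either way round below 0.35 rad) and (x of rest_1 in the frame of rail_right between -0.15 and 0.15 m and y of rest_1 in the frame of rail_right between -0.02 and 0.02 m and z of rest_1 in the frame of rail_right between 0.064 and 0.076 m and angle between rest_1's own z axis and vertical below 0.2 rad and angle between the x axis of rest_1 and the x axis of rail_right, either way round below 0.35 rad and linear speed of rest_1 below 0.03 m/s) and (x of rest_2 in the frame of rail_right between -0.15 and 0.15 m and y of rest_2 in the frame of rail_right between -0.02 and 0.02 m and z of rest_2 in the frame of rail_right between 0.064 and 0.076 m and angle between rest_2's own z axis and vertical below 0.2 rad and angle between the x axis of rest_2 and the x axis of rail_right, either way round below 0.35 rad and linear speed of rest_2 below 0.03 m/s) and (x of rest_3 in the frame of rail_right between -0.15 and 0.15 m and y of rest_3 in the frame of rail_right between -0.02 and 0.02 m and z of rest_3 in the frame of rail_right between 0.064 and 0.076 m and angle between rest_3's own z axis and vertical below 0.2 rad and angle between the x axis of rest_3 and the x axis of rail_right, either way round below 0.35 rad and linear speed of rest_3 below 0.03 m/s) and (x of cover in the frame of rail_left between -0.15 and 0.15 m and y of cover in the frame of rail_left between -0.02 and 0.02 m and z of cover in the frame of rail_left between 0.076 and 0.088 m and angle between cover's own z axis and vertical below 0.2 rad and angle between the x axis of cover and the x axis of rail_left, either way round below 0.35 rad and linear speed of cover below 0.03 m/s) and distance between nozzle_tip and mark_right below 0.011 m))), for 0.05 s.
At the end, for the whole second after the job is handed in: rests astride the rail that held one, cover astride the other: within 20 mm of the bar's line, 150 mm of its middle, 6 mm of seated height, tilt under 0.2, within 0.35 rad of the bar's direction, at rest; mouth within 11 mm (10 deg) of the mark on the rests' side; button up ((((x of rest_hung in the frame of rail_left between -0.15 and 0.15 m and y of rest_hung in the frame of rail_left between -0.02 and 0.02 m and z of rest_hung in the frame of rail_left between 0.064 and 0.076 m and angle between rest_hung's own z axis and vertical below 0.2 rad and angle between the x axis of rest_hung and the x axis of rail_left, either way round below 0.35 rad) and (x of rest_1 in the frame of rail_left between -0.15 and 0.15 m and y of rest_1 in the frame of rail_left between -0.02 and 0.02 m and z of rest_1 in the frame of rail_left between 0.064 and 0.076 m and angle between rest_1's own z axis and vertical below 0.2 rad and angle between the x axis of rest_1 and the x axis of rail_left, either way round below 0.35 rad and linear speed of rest_1 below 0.03 m/s) and (x of rest_2 in the frame of rail_left between -0.15 and 0.15 m and y of rest_2 in the frame of rail_left between -0.02 and 0.02 m and z of rest_2 in the frame of rail_left between 0.064 and 0.076 m and angle between rest_2's own z axis and vertical below 0.2 rad and angle between the x axis of rest_2 and the x axis of rail_left, either way round below 0.35 rad and linear speed of rest_2 below 0.03 m/s) and (x of rest_3 in the frame of rail_left between -0.15 and 0.15 m and y of rest_3 in the frame of rail_left between -0.02 and 0.02 m and z of rest_3 in the frame of rail_left between 0.064 and 0.076 m and angle between rest_3's own z axis and vertical below 0.2 rad and angle between the x axis of rest_3 and the x axis of rail_left, either way round below 0.35 rad and linear speed of rest_3 below 0.03 m/s) and (x of cover in the frame of rail_right between -0.15 and 0.15 m and y of cover in the frame of rail_right between -0.02 and 0.02 m and z of cover in the frame of rail_right between 0.076 and 0.088 m and angle between cover's own z axis and vertical below 0.2 rad and angle between the x axis of cover and the x axis of rail_right, either way round below 0.35 rad and linear speed of cover below 0.03 m/s) and distance between nozzle_tip and mark_left below 0.011 m) or ((x of rest_hung in the frame of rail_right between -0.15 and 0.15 m and y of rest_hung in the frame of rail_right between -0.02 and 0.02 m and z of rest_hung in the frame of rail_right between 0.064 and 0.076 m and angle between rest_hung's own z axis and vertical below 0.2 rad and angle between the x axis of rest_hung and the x axis of rail_right, either way round below 0.35 rad) and (x of rest_1 in the frame of rail_right between -0.15 and 0.15 m and y of rest_1 in the frame of rail_right between -0.02 and 0.02 m and z of rest_1 in the frame of rail_right between 0.064 and 0.076 m and angle between rest_1's own z axis and vertical below 0.2 rad and angle between the x axis of rest_1 and the x axis of rail_right, either way round below 0.35 rad and linear speed of rest_1 below 0.03 m/s) and (x of rest_2 in the frame of rail_right between -0.15 and 0.15 m and y of rest_2 in the frame of rail_right between -0.02 and 0.02 m and z of rest_2 in the frame of rail_right between 0.064 and 0.076 m and angle between rest_2's own z axis and vertical below 0.2 rad and angle between the x axis of rest_2 and the x axis of rail_right, either way round below 0.35 rad and linear speed of rest_2 below 0.03 m/s) and (x of rest_3 in the frame of rail_right between -0.15 and 0.15 m and y of rest_3 in the frame of rail_right between -0.02 and 0.02 m and z of rest_3 in the frame of rail_right between 0.064 and 0.076 m and angle between rest_3's own z axis and vertical below 0.2 rad and angle between the x axis of rest_3 and the x axis of rail_right, either way round below 0.35 rad and linear speed of rest_3 below 0.03 m/s) and (x of cover in the frame of rail_left between -0.15 and 0.15 m and y of cover in the frame of rail_left between -0.02 and 0.02 m and z of cover in the frame of rail_left between 0.076 and 0.088 m and angle between cover's own z axis and vertical below 0.2 rad and angle between the x axis of cover and the x axis of rail_left, either way round below 0.35 rad and linear speed of cover below 0.03 m/s) and distance between nozzle_tip and mark_right below 0.011 m)) and value of joint start below 0.002 m); the robot touches nothing.
It fails at once if the rest that already hung is moved more than 40 mm (distance of rest_hung from where it was at the start of the episode above 0.04 m).
It fails at once if the caddy is moved more than 40 mm (distance of caddy from where it was at the start of the episode above 0.04 m).
It fails at once if the label roll is moved more than 40 mm (distance of label_roll from where it was at the start of the episode above 0.04 m).
It fails at once if the carton is moved more than 40 mm (distance of carton from where it was at the start of the episode above 0.04 m).
Of rest_1, rest_2, rest_3 only 2 to 3 are there at a start; the rules pass over those that are not, and their reading is None.
At some moment in a run one of rest_1, rest_2, rest_3 may be knocked a few centimetres aside while the robot is not near it.
It also fails if it takes over 210 s, if anything falls off the work surface, if the arm or the gripper's body presses on something with over 40 N, if the wrist force passes 120 N, or if a joint passes its speed limit or range.

## Working session

There is one attempt and no reset: what is moved stays moved. The work goes in short steps, Python scripts to look and compute and a shell command to move; the robot and the scene stay as the last step left them, time stands still between calls to the robot, and variables do not carry over. Pictures are saved under pics/ and viewed, and the job is handed in when it is done.

```bash
ls -la; mkdir -p pics; cat > h.py <<'E'
import numpy as np, cv2
from workcell import ctrl
from scipy.spatial.transform import Rotation as R
def shot(name,fn):
    im=ctrl.get_image(name); cv2.imwrite('pics/'+fn,cv2.cvtColor(im['color'],cv2.COLOR_RGB2BGR)); np.savez('pics/'+fn+'.npz',**im); return im
def K(im): return np.array([[im['fx'],0,im['cx']],[0,im['fy'],im['cy']],[0,0,1]])
def und(im,uv): return cv2.undistortPoints(np.array(uv,float).reshape(-1,1,2),K(im),np.array(im['dist_coeffs'],float)).reshape(-1,2)
def rayz(im,uv,z):
    n=und(im,uv); P=np.array(im['pose']); d=np.c_[n,np.ones(len(n))]@P[:3,:3].T; o=P[:3,3]
    return o+d*((z-o[2])/d[:,2])[:,None]
def cloud(im):
    h,w=im['z_map'].shape; v,u=np.mgrid[:h,:w]; n=und(im,np.c_[u.ravel(),v.ravel()]); z=im['z_map'].ravel()
    P=np.array(im['pose']); return (np.c_[n,np.ones(len(n))]*z[:,None]@P[:3,:3].T+P[:3,3]).reshape(h,w,3)
def proj(im,X):
    P=np.linalg.inv(np.array(im['pose'])); rv=cv2.Rodrigues(P[:3,:3])[0]
    return cv2.projectPoints(np.array(X,float).reshape(-1,3),rv,P[:3,3],K(im),np.array(im['dist_coeffs'],float))[0].reshape(-1,2)
def delta(target,yaw_deg=None):
    """shift in tool cm to world target"""
    o=ctrl.get_obs(); r=R.from_rotvec(o['orientation']); return r.inv().apply(np.array(target)-o['ee_pos'])/10
E
python3 - <<'E'
from h import *
o=ctrl.get_obs(); print(o); print(R.from_rotvec(o['orientation']).as_matrix().round(3))
for n in ('scene','side','wrist'):
    im=shot(n,n+'0.png'); print(n,im['fx'],im['cx'],im['dist_coeffs'],np.array(im['pose']).round(2).tolist())
E
```

```text
total 12
drwxr-xr-x  3 agent agent 4096 Dec  7 09:47 .
drwxr-xr-x 23 root  root  4096 Dec  7 09:47 ..
drwxr-xr-x  2 agent agent 4096 Dec  7 09:47 pics
{'t': 0.0, 'qpos': array([-1.33700450e+00,  4.23889777e-01,  1.63068589e+00, -1.47416622e-05,
        1.08862229e+00, -1.89600954e-02]), 'qvel': array([ 6.80627942e-04,  6.79857314e-05,  1.65670614e-03,  4.84313375e-04,
        5.06154994e-05, -7.62634479e-04]), 'joint_torque': array([-2.42372539e-05, -5.44624150e+01, -2.73676032e+01,  6.43873005e-02,
        2.26563087e-02, -1.11547217e-04]), 'ee_pos': array([ 156.1915374 , -604.51590734,  182.27282517]), 'orientation': array([-0.26534964,  2.08858256, -2.08522791]), 'ft_force': array([0.65800244, 0.57041356, 0.08846654]), 'moment': array([-0.06632839,  0.00396244, -0.01979991]), 'width': 87.98145806523019}
[[-0.968 -0.     0.25 ]
 [-0.25   0.002 -0.968]
 [-0.    -1.    -0.002]]
scene 480.4955558881667 254.35481955762563 [-0.14267028  0.          0.          0.          0.        ] [[-0.7, 0.49, -0.53, 1201.86], [0.72, 0.49, -0.5, 596.38], [0.02, -0.72, -0.69, 893.0], [0.0, 0.0, 0.0, 1.0]]
side 423.77134929193403 256.3825292890133 [-0.14780694  0.          0.          0.          0.        ] [[-0.96, -0.18, 0.22, 368.98], [-0.28, 0.65, -0.7, 781.64], [-0.02, -0.74, -0.68, 816.27], [0.0, 0.0, 0.0, 1.0]]
wrist 339.6272910643296 257.2447023496124 [-0.07729493  0.          0.          0.          0.        ] [[0.25, -0.93, -0.27, 230.9], [-0.97, -0.24, -0.07, -584.95], [-0.0, 0.28, -0.96, 383.93], [0.0, 0.0, 0.0, 1.0]]
```

View pics/scene0.png

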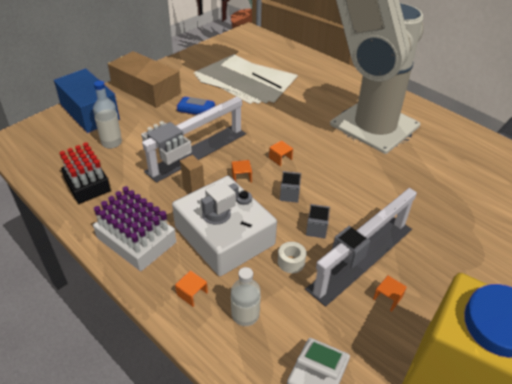

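View pics/side0.png

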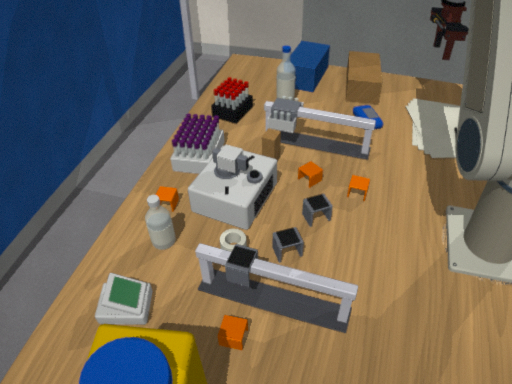

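View pics/wrist0.png

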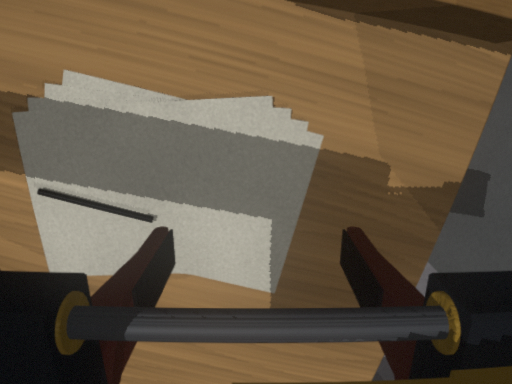

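The scene and side views agree:
- Two rests are on the desk, at scene (290,186) and (318,219).
- rest_hung is on the left rail at scene (353,238), and the caddy is on the right rail.
- The cover is on the nozzle at scene (215,200).
- The orange pieces are decoys.

Next I'll build a height map and measure.

```bash
cat > top.py <<'E'
from h import *
import sys
def top(tag,x0=250,x1=900,y0=-420,y1=420):
    Z=np.full((x1-x0,y1-y0),-1.);C=np.zeros((x1-x0,y1-y0,3),np.uint8)
    for n in ('scene','side'):
        f=np.load(f'pics/{n}{tag}.png.npz'); im={k:f[k] for k in f}
        c=cloud(im).reshape(-1,3);col=im['color'].reshape(-1,3);ok=(im['z_map'].ravel()>0)&(c[:,2]<330)
        c=c[ok];col=col[ok];i=(c[:,0]-x0).round().astype(int);j=(c[:,1]-y0).round().astype(int)
        k=(i>=0)&(j>=0)&(i<x1-x0)&(j<y1-y0);
        o=np.argsort(c[k,2]);i,j,c,col=i[k][o],j[k][o],c[k][o],col[k][o]
        for di in(0,1):
         for dj in (0,1):
          a=np.clip(i+di,0,x1-x0-1);b=np.clip(j+dj,0,y1-y0-1);m=c[:,2]>Z[a,b];
          Z[a[m],b[m]]=c[m,2];C[a[m],b[m]]=col[m]
    return Z,C
if __name__=='__main__':
    Z,C=top(sys.argv[1]); v=C[::-1,::-1,::-1].copy()  # up=+x, left=+y
    for x in range(300,900,100): cv2.line(v,(0,899-x),(8,899-x),(0,0,255),2)
    for y in range(-400,401,100): cv2.line(v,(419-y,0),(419-y,8),(0,0,255),2)
    v=cv2.resize(v,None,fx=.9,fy=.9)
    cv2.imwrite(f'pics/top{sys.argv[1]}.png',v)
    h=cv2.applyColorMap(np.clip(Z[::-1,::-1]*1.5,0,255).astype(np.uint8),cv2.COLORMAP_JET);cv2.imwrite(f'pics/toph{sys.argv[1]}.png',cv2.resize(h,None,fx=.9,fy=.9))
E
python3 top.py 0
```

```text
(no output)
```

View pics/top0.png

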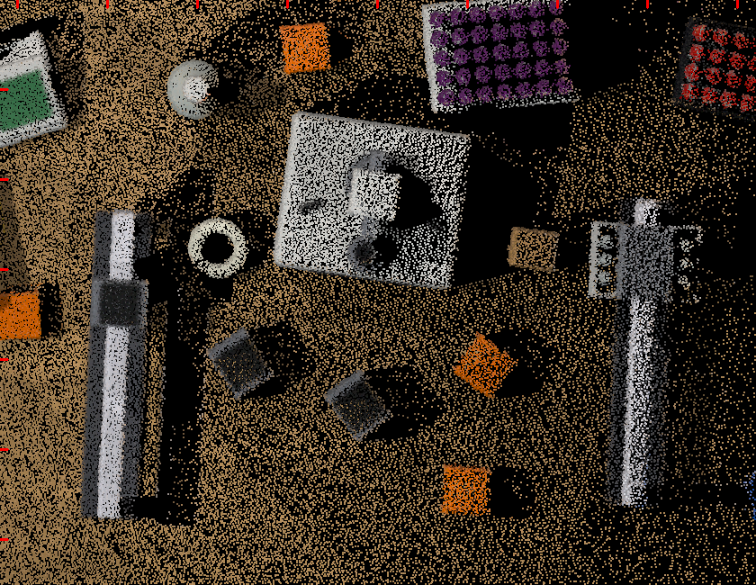

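View pics/toph0.png

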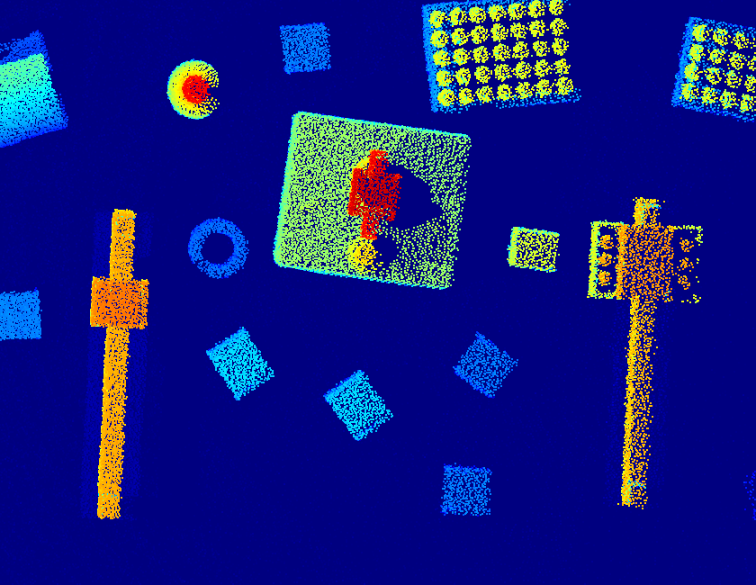

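The map is clear: left rail from (122,210) to (108,517), rests at (240,363) and (358,405), and the nozzle with its cover at (375,193). Next I'll take numbers from height bands with `minAreaRect`.

```bash
cat > meas.py <<'E'
from h import *
def pts(tag,box,zb,names=('scene','side'),colf=None):
    out=[]
    for n in names:
        f=np.load(f'pics/{n}{tag}.png.npz'); im={k:f[k] for k in f}
        c=cloud(im).reshape(-1,3);col=im['color'].reshape(-1,3).astype(int);ok=im['z_map'].ravel()>0
        ok&=(c[:,0]>box[0])&(c[:,0]<box[1])&(c[:,1]>box[2])&(c[:,1]<box[3])&(c[:,2]>zb[0])&(c[:,2]<zb[1])
        if colf is not None: ok&=colf(col)
        out.append(c[ok])
    return out
def rect(P,name=''):
    for n,p in (('scene',P[0]),('side',P[1]),('both',np.vstack(P))):
        if len(p)<10: print(name,n,len(p)); continue
        r=cv2.minAreaRect(p[:,:2].astype(np.float32)); print(name,n,len(p),'c',np.round(r[0],1),'sz',np.round(r[1],1),'ang',round(r[2],1),'zmed',round(np.median(p[:,2]),1))
E
python3 - <<'E'
from meas import *
# px->world: x=899-v/.9 ; y=419-u/.9
rect(pts('0',(460,550,110,190),(52,65)),'restA')
rect(pts('0',(400,500,-20,70),(52,65)),'restB')
rect(pts('0',(315,675,270,330),(114,123)),'railL')
rect(pts('0',(315,675,-330,-240),(112,123)),'railR')
rect(pts('0',(530,600,250,330),(124,135)),'hung')
rect(pts('0',(560,660,-350,-230),(123,140)),'caddytop')
rect(pts('0',(570,670,-380,-210),(85,140)),'caddyall')
rect(pts('0',(575,785,-110,120),(86,93)),'dryer')
rect(pts('0',(625,740,-60,60),(153,165)),'cover')
rect(pts('0',(620,740,-60,60),(148,165)),'duct')
rect(pts('0',(600,640,-10,40),(95,120)),'button')
rect(pts('0',(550,660,-220,-120),(90,110)),'carton')
rect(pts('0',(560,670,140,220),(30,45)),'roll')
E
```

```text
restA scene 352 c [495.1 151.5] sz [63.3 49.6] ang 33.7 zmed 56.1
restA side 440 c [493.1 150.8] sz [59.9 53. ] ang 33.8 zmed 58.2
restA both 792 c [494.6 151.8] sz [63.5 53.1] ang 34.0 zmed 57.1
restB scene 274 c [449.8  21.2] sz [63.1 49.7] ang 36.5 zmed 56.0
restB side 356 c [446.4  18.8] sz [62.9 51.7] ang 34.2 zmed 58.3
restB both 630 c [448.1  20. ] sz [67.2 51.7] ang 34.2 zmed 57.2
railL scene 1088 c [495.7 298.5] sz [ 45.7 339.7] ang 86.8 zmed 117.8
railL side 1612 c [492.8 297. ] sz [ 44.8 339.4] ang 87.8 zmed 119.6
railL both 2700 c [494.3 297.9] sz [ 45.8 342.4] ang 87.3 zmed 119.0
railR scene 887 c [ 504.5 -287.3] sz [ 83.1 340.7] ang 89.8 zmed 117.1
railR side 661 c [ 506.1 -283.2] sz [ 78.5 339.1] ang 88.6 zmed 118.8
railR both 1548 c [ 504.6 -287.3] sz [ 83.1 340.8] ang 89.8 zmed 118.1
hung scene 393 c [564.4 286.5] sz [60.2 51.2] ang 87.3 zmed 126.6
hung side 578 c [560.5 285.8] sz [61.6 50.2] ang 87.5 zmed 128.4
hung both 971 c [562.6 285.8] sz [61.7 54.6] ang 87.2 zmed 127.6
caddytop scene 122 c [ 611.  -294.9] sz [93.6 76.6] ang 87.6 zmed 123.7
caddytop side 317 c 
[... 847 characters left out ...]
sz [54.1 94.5] ang 84.8 zmed 156.7
duct both 850 c [682.4   2.7] sz [55.5 94.8] ang 86.1 zmed 154.9
button scene 154 c [620.2  16.2] sz [31.5 35.6] ang 36.8 zmed 102.1
button side 145 c [616.1  15.7] sz [40.4 34.4] ang 21.1 zmed 103.6
button both 299 c [616.7  15.4] sz [42.2 34.9] ang 24.7 zmed 103.3
carton scene 240 c [ 623.2 -175.3] sz [55.8 41.6] ang 80.5 zmed 97.2
carton side 195 c [ 620.1 -174.3] sz [50.8 40.2] ang 82.0 zmed 100.2
carton both 435 c [ 621.6 -175.3] sz [55.4 44.7] ang 78.8 zmed 98.2
roll scene 371 c [623.9 177.4] sz [63.5 60.2] ang 41.0 zmed 37.4
roll side 320 c [622.5 174.1] sz [64.8 59. ] ang 42.5 zmed 39.9
roll both 691 c [622.6 176.1] sz [66.3 61.9] ang 37.3 zmed 38.4
```

Both cameras agree to within 2–4 mm, and all sizes match the spec. Next I'll fit the bar lines and work out the first move.

```bash
cat >> h.py <<'E'
def go(target,jaw=None):
    """print tool shift cm and turn wy to reach world target TCP, jaw yaw (deg)"""
    o=ctrl.get_obs(); M=R.from_rotvec(o['orientation']).as_matrix(); d=delta(target)
    y=np.degrees(np.arctan2(M[1,2],M[0,2])); s=''
    if jaw is not None:
        s=' | turn to jaw %s: wy=%.3f'%(jaw,-np.radians(jaw-y))
    print('ee',np.round(o['ee_pos'],1),'jaw %.1f'%y,'q',np.round(o['qpos'],2),'shift cm',np.round(d,2),s)
E
python3 - <<'E'
from meas import *
for nm,box,ex in (('L',(320,680,260,325),(530,600)),('R',(320,690,-325,-260),(555,665))):
    for n,p in zip(('scene','side'),pts('0',box,(117,124))):
        p=p[(p[:,0]<ex[0])|(p[:,0]>ex[1])]
        # width midline: bin along x
        xs=[];ys=[];w=[]
        for x in range(330,680,20):
            q=p[abs(p[:,0]-x)<10]
            if len(q)>12: xs.append(x);ys.append((np.percentile(q[:,1],2)+np.percentile(q[:,1],98))/2);w.append(np.ptp(q[:,1]))
        f=np.polyfit(xs,ys,1); print(nm,n,'slope',f[0].round(4),'y(500)',np.polyval(f,500).round(1),'w',np.median(w).round(1),'x',p[:,0].min().round(),p[:,0].max().round())
go([494,151.3,200],34)
E
```

```text
L scene slope -0.0536 y(500) 289.8 w 22.5 x 325.0 665.0
L side slope -0.0513 y(500) 289.3 w 24.8 x 323.0 662.0
R scene slope -0.0341 y(500) -288.9 w 22.8 x 344.0 676.0
R side slope -0.0446 y(500) -293.0 w 26.7 x 336.0 674.0
ee [ 156.2 -604.7  182.5] jaw -75.5 q [-1.34  0.42  1.63  0.    1.09 -0.02] shift cm [-51.61  -1.68 -64.75]  | turn to jaw 34: wy=-1.911
```

```bash
python3 -m jog '[[1,[0,-5,0],[0,0,0]],[1,[-5,-7,-6],[0,-0.15,0]],[1,[-51.6,-7,-64.75],[0,-1.911,0]],[1,[-51.6,-7,-64.75],[0,-1.911,0]],[1,[-51.6,-7,-64.75],[0,-1.911,0]],[1,[-51.6,-7,-64.75],[0,-1.911,0]],[1,[-51.6,-7,-64.75],[0,-1.911,0]],[1,[-51.6,-7,-64.75],[0,-1.911,0]]]'
python3 - <<'E'
from h import *
go([494,151.3,200],34)
E
```

```text
t: 0.95
ee_pos: [299.2, -285.4, 248.4]
orientation: [-1.073, 1.4, -1.4]
ft_force: [0.8, -0.5, -0.1]
width: 88.0
ee [ 299.2 -285.4  248.4] jaw -15.0 q [-0.79  0.01  2.    0.    1.13 -0.53] shift cm [-47.22   4.84   7.48]  | turn to jaw 34: wy=-0.856
```

```bash
python3 -m jog '[[1,[-47.2,4,7.5],[0,-0.856,0]],[1,[-47.2,4,7.5],[0,-0.856,0]],[1,[-47.2,4,7.5],[0,-0.856,0]],[1,[-47.2,4,7.5],[0,-0.856,0]],[1,[-47.2,4,7.5],[0,-0.856,0]],[1,[-47.2,4,7.5],[0,-0.856,0]],[1,[-47.2,4,7.5],[0,-0.856,0]],[1,[-47.2,4,7.5],[0,-0.856,0]]]'
python3 - <<'E'
from h import *
go([494,151.3,200],34)
E
```

```text
t: 1.75
ee_pos: [463.9, 78.0, 214.9]
orientation: [-1.432, 0.765, -0.766]
ft_force: [1.2, -0.4, -0.7]
width: 87.8
ee [463.9  78.  214.9] jaw 33.7 q [ 0.14  0.15  1.93 -0.    1.06 -0.45] shift cm [-4.43  1.49  6.57]  | turn to jaw 34: wy=-0.005
```

```bash
python3 -m jog '[[1,[-4.4,1.5,6.6],[0,-0.005,0]],[1,[-4.4,1.5,6.6],[0,-0.005,0]],[1,[-4.4,1.5,6.6],[0,-0.005,0]],[1,[-4.4,1.5,6.6],[0,-0.005,0]]]'
python3 - <<'E'
from h import *
go([494,151.3,20],34)
im=shot('wrist','w1.png')
E
```

```text
t: 2.15
ee_pos: [493.5, 149.2, 199.5]
orientation: [-1.435, 0.762, -0.76]
ft_force: [-0.1, 0.3, 0.5]
width: 88.0
ee [493.5 149.2 199.5] jaw 34.1 q [ 0.27  0.24  1.85 -0.    1.05 -0.32] shift cm [-0.14 17.95  0.18]  | turn to jaw 34: wy=0.001
```

View pics/w1.png

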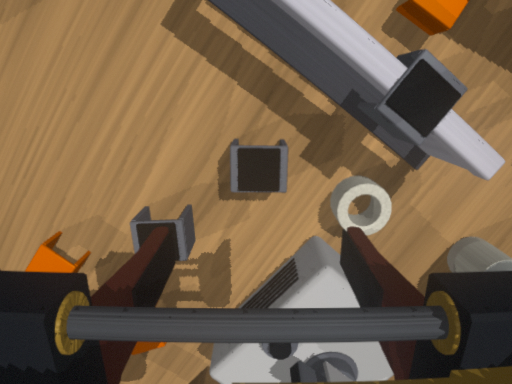

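The wrist view shows rest A at (259,168), square to the jaws and centred between the fingers (column ~258). The second rest is at (163,233). I'll check its position by ray.

```bash
cat > wr.py <<'E'
from meas import *
def wp(fn,box,zb):
    f=np.load(f'pics/{fn}.npz'); im={k:f[k] for k in f}; c=cloud(im).reshape(-1,3);z=im['z_map'].ravel()
    ok=(z>0)&(c[:,0]>box[0])&(c[:,0]<box[1])&(c[:,1]>box[2])&(c[:,1]<box[3])&(c[:,2]>zb[0])&(c[:,2]<zb[1]); return c[ok]
def wrect(fn,box,zb,name=''):
    p=wp(fn,box,zb)
    if len(p)<10: return print(name,len(p))
    r=cv2.minAreaRect(p[:,:2].astype(np.float32)); print(name,len(p),'c',np.round(r[0],1),'sz',np.round(r[1],1),'ang',round(r[2],1),'z',round(np.median(p[:,2]),1))
E
python3 - <<'E'
from wr import *
wrect('w1.png',(450,540,105,195),(50,66),'A')
wrect('w1.png',(400,500,-25,65),(50,66),'B')
wrect('w1.png',(530,600,250,330),(123,140),'hung')
E
```

```text
A 2690 c [493.4 151.4] sz [60.3 49.4] ang 34.0 z 58.2
B 1166 c [446.2  20.3] sz [60.5 49.8] ang 35.6 z 56.4
hung 4557 c [560.1 285.6] sz [60.4 50.5] ang 86.7 z 128.5
```

```bash
python3 -m jog '[[1,[-0.15,5,0.15],[0,0,0]],[1,[-0.15,10,0.15],[0,0,0]],[1,[-0.15,14,0.15],[0,0,0]],[1,[-0.15,17.7,0.15],[0,0,0]],[1,[-0.15,17.7,0.15],[0,0,0]],[0,[-0.15,17.7,0.15],[0,0,0]],[0,[-0.15,17.7,0.15],[0,0,0]],[0,[-0.15,17.7,0.15],[0,0,0]]]'
python3 -m jog '[[0,[0,0,0],[0,0,0]],[0,[0,0,0],[0,0,0]],[0,[0,-3,0],[0,0,0]],[0,[0,-8,0],[0,0,0]],[0,[0,-13,0],[0,0,0]],[0,[0,-17,0],[0,0,0]],[0,[0,-17,0],[0,0,0]]]'
python3 - <<'E'
from h import *
x=492;y=289.5-.052*(x-500)
go([x,y,180],87)
im=shot('wrist','w2.png')
E
```

```text
t: 3.0
ee_pos: [496.2, 151.3, 25.3]
orientation: [-1.43, 0.76, -0.765]
ft_force: [0.5, -0.3, 0.4]
width: 67.3
t: 3.7
ee_pos: [498.2, 152.2, 199.2]
orientation: [-1.425, 0.755, -0.768]
ft_force: [0.7, -0.7, -1.1]
width: 11.3
ee [498.2 152.2 199.2] jaw 34.0 q [ 0.27  0.24  1.85  0.    1.03 -0.32] shift cm [-11.77   1.95   7.16]  | turn to jaw 87: wy=-0.925
```

View pics/w2.png

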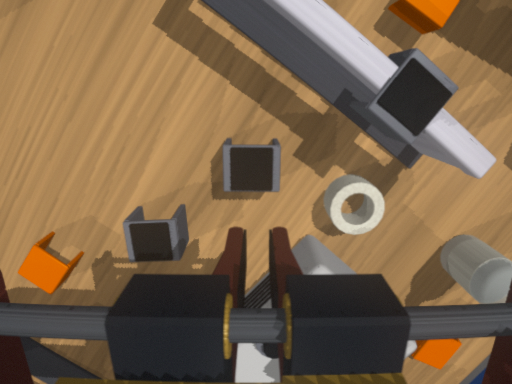

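The fingers closed to 11 mm without the rest, so they missed. I'll check where the TCP projects in the wrist view compared with the rest.

```bash
python3 - <<'E'
from wr import *
wrect('w2.png',(450,540,105,195),(50,66),'A')
f=np.load('pics/w2.png.npz'); im={k:f[k] for k in f}
o=ctrl.get_obs();M=R.from_rotvec(o['orientation']).as_matrix();print(M.round(3))
P=im['pose'];print('cam in tool mm',M.T@(P[:3,3]-o['ee_pos']))
print('tcp px',proj(im,[o['ee_pos'],o['ee_pos']-19*M[:,1],[498,152,22]]))
E
```

```text
A 2713 c [493.6 151. ] sz [60.1 50.5] ang 33.7 z 58.2
[[ 0.559  0.007  0.829]
 [-0.829  0.002  0.559]
 [ 0.002 -1.     0.006]]
cam in tool mm [ -78.41849465 -204.31787638    0.48073509]
tcp px [[254.91919948 218.33017874]
 [254.86192464 229.90383064]
 [255.43241366 163.3684816 ]]
```

The TCP is centred on the rest, so I lifted before the fingers had built up grip. I'll reopen, descend again and hold longer.

```bash
python3 -m jog '[[1,[0,0,0],[0,0,0]],[1,[0,0,0],[0,0,0]],[1,[0,0,0],[0,0,0]],[1,[0,0,0],[0,0,0]],[1,[0,0,0],[0,0,0]],[1,[0,0,0],[0,0,0]],[1,[0,0,0],[0,0,0]],[1,[0,0,0],[0,0,0]]]'
python3 - <<'E'
from h import *
go([493.5,151.3,20],34)
E
```

```text
t: 4.55
ee_pos: [494.5, 151.1, 193.0]
orientation: [-1.433, 0.762, -0.762]
ft_force: [-0.6, 0.2, 0.6]
width: 67.6
ee [494.5 151.1 193. ] jaw 34.0 q [ 0.27  0.25  1.86  0.    1.03 -0.32] shift cm [-0.07 17.3  -0.08]  | turn to jaw 34: wy=-0.000
```

```bash
python3 -m jog '[[1,[0,2,0],[0,0,0]],[1,[0,4,0],[0,0,0]],[1,[0,7,0],[0,0,0]],[1,[0,11,0],[0,0,0]],[1,[0,15,0],[0,0,0]],[1,[0,17.3,0],[0,0,0]],[1,[0,17.3,0],[0,0,0]],[0,[0,17.3,0],[0,0,0]]]'
python3 -m jog '[[0,[0,0,0],[0,0,0]],[0,[0,0,0],[0,0,0]],[0,[0,0,0],[0,0,0]],[0,[0,0,0],[0,0,0]],[0,[0,0,0],[0,0,0]],[0,[0,0,0],[0,0,0]],[0,[0,0,0],[0,0,0]],[0,[0,0,0],[0,0,0]]]'
```

```text
t: 5.35
ee_pos: [494.7, 151.1, 20.3]
orientation: [-1.433, 0.763, -0.762]
ft_force: [0.9, -0.7, -0.3]
width: 82.8
t: 6.15
ee_pos: [494.5, 151.1, 20.0]
orientation: [-1.433, 0.762, -0.762]
ft_force: [-0.3, -0.7, -0.3]
width: 19.3
```

```bash
python3 - <<'E'
from h import *
for n in('scene','side','wrist'): shot(n,n+'3.png')
a=cv2.imread('pics/scene3.png')[120:300,200:440];b=cv2.imread('pics/side3.png')[140:320,200:440]
cv2.imwrite('pics/c3.png',cv2.resize(np.vstack([a,b]),None,fx=1.65,fy=1.65,interpolation=2)[:600])
E
```

```text
(no output)
```

View pics/c3.png

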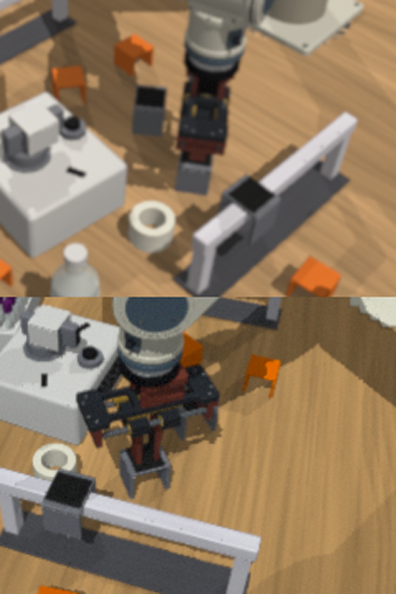

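View pics/wrist3.png

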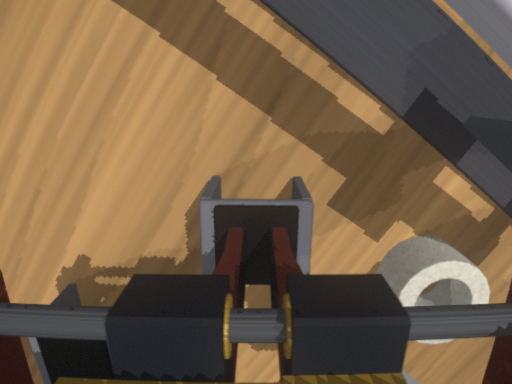

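```bash
python3 - <<'E'
from h import *
f=np.load('pics/wrist3.png.npz'); im={k:f[k] for k in f}; c=cloud(im)
for v,u in((232,236),(232,280),(240,236),(260,285),(270,228),(240,257),(215,257),(290,257)): print(v,u,c[v,u].round(1),im['z_map'][v,u])
for n in ('scene','side'):
    f=np.load(f'pics/{n}3.png.npz'); im={k:f[k] for k in f}; c=cloud(im).reshape(-1,3); col=im['color'].reshape(-1,3).astype(int)
    m=(abs(c[:,0]-494)<70)&(abs(c[:,1]-151)<70)&(col[:,0]>col[:,2]+25)&(col[:,0]<130)&(c[:,2]<200)&(c[:,2]>12)
    print(n,m.sum(),np.percentile(c[m,2],[0,2,10,50]))
E
```

```text
232 236 [478.5 155.5  67.3] 166.63103
232 280 [496.7 167.4  66.5] 167.4687
240 236 [479.  155.7  76.5] 157.82515
260 285 [496.8 167.5  95.7] 139.47568
270 228 [478.  154.6 103.8] 131.7833
240 257 [491.8 154.4  58.4] 177.51028
215 257 [483.8 166.2  59.3] 172.63669
290 257 [529.6  98.3  -0. ] 252.72275
scene 283 [ 17.69383163  43.65652668  63.76834667 152.54555233]
side 516 [ 16.46364007  61.41161363  79.18044092 165.20768418]
```

```bash
python3 - <<'E'
from h import *
o=ctrl.get_obs();print(o['ee_pos'],o['qpos'],o['width'],o['ft_force'])
for fn,pix in(('w1.png',[(235,172),(240,168),(240,348)]),('w2.png',[(232,236),(232,280),(240,236)]),('wrist0.png',[(232,172),(240,170),(240,348)])):
    f=np.load(f'pics/{fn}.npz'); im={k:f[k] for k in f}; c=cloud(im)
    for v,u in pix: print(fn,v,u,c[v,u].round(1),im['z_map'][v,u])
    print(im['pose'][:3,3])
f=np.load('pics/wrist3.png.npz'); print(f['pose'][:3,3])
E
```

```text
[494.46269526 151.09753331  19.98897134] [ 2.73557924e-01  5.23365770e-01  1.95953199e+00 -2.03004403e-05
  6.58847669e-01 -3.19482720e-01] 7.372143489317377 [-0.04190621 -0.11631105 -0.3744488 ]
w1.png 235 172 [452.4 131.1 240.4] 174.10553
w1.png 240 168 [452.  131.6 248.1] 166.47847
w1.png 240 348 [524.6 181.9 250. ] 164.30238
[449.3517437  214.29556483 401.02650373]
w2.png 232 236 [482.  156.1 245.2] 167.89005
w2.png 232 280 [499.8 168.5 246.3] 166.94165
w2.png 240 236 [482.3 156.5 255. ] 158.39746
[451.70061251 216.66469655 400.44632864]
wrist0.png 232 172 [ 152.8 -559.4  222.9] 174.14185
wrist0.png 240 170 [ 151.4 -560.2  229.4] 168.35974
wrist0.png 240 348 [ 175.4 -644.5  233.7] 163.43494
[ 230.89700394 -584.95102668  383.92526149]
[450.14106573 216.11800971 221.51727622]
```

Fingertip depths in every wrist picture sit about 41 mm above the reported TCP (at the start 223 against 182, now about 62 against 20). The stated tool length is therefore off by about 41 mm along the tool, while the xy agrees. I'll work with true tip z = reported z + 41: lift, open and descend again.

```bash
python3 -m jog '[[0,[0,-2,0],[0,0,0]],[1,[0,-4,0],[0,0,0]],[1,[0,-4,0],[0,0,0]],[1,[0,-4,0],[0,0,0]],[1,[0,-4,0],[0,0,0]],[1,[0,-4,0],[0,0,0]],[1,[0,-4,0],[0,0,0]],[1,[0,-4,0],[0,0,0]]]'
python3 -m jog '[[1,[0,0,0],[0,0,0]],[1,[0,0,0],[0,0,0]],[1,[0,0,0],[0,0,0]],[1,[0,0,0],[0,0,0]],[1,[0,0,0],[0,0,0]],[1,[0,0,0],[0,0,0]],[1,[0,0,0],[0,0,0]],[1,[0,0,0],[0,0,0]]]'
python3 - <<'E'
from h import *
go([493.5,151.3,-18],34)
im=shot('side','side4.png');im=shot('scene','scene4.png')
E
```

```text
t: 7.1
ee_pos: [494.2, 151.0, 59.6]
orientation: [-1.434, 0.763, -0.762]
ft_force: [0.6, -0.5, 0.0]
width: 53.3
t: 7.9
ee_pos: [494.5, 151.1, 60.1]
orientation: [-1.433, 0.762, -0.762]
ft_force: [0.2, 0.3, 0.6]
width: 87.8
ee [494.5 151.1  60.1] jaw 34.0 q [ 0.27  0.45  1.95  0.    0.74 -0.32] shift cm [-0.07  7.81 -0.08]  | turn to jaw 34: wy=-0.000
```

```bash
python3 -m jog '[[1,[0,2,0],[0,0,0]],[1,[0,4,0],[0,0,0]],[1,[0,5,0],[0,0,0]],[1,[0,5,0],[0,0,0]]]'
python3 - <<'E'
from h import *
im=shot('side','side5.png');
cv2.imwrite('pics/c5.png',cv2.resize(cv2.imread('pics/side5.png')[140:300,200:400],None,fx=3,fy=3,interpolation=2))
E
```

```text
t: 8.4
ee_pos: [493.4, 150.8, 8.9]
orientation: [-1.435, 0.764, -0.761]
ft_force: [-0.6, 0.9, -0.2]
width: 87.8
```

View pics/c5.png

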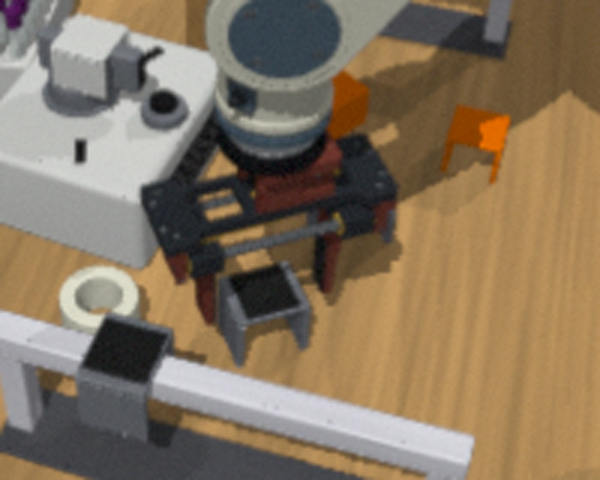

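Both fingers now straddle the legs: tips at (208,322) and (330,290), still above the desk. Going lower.

```bash
python3 -m jog '[[1,[0,1.5,0],[0,0,0]],[1,[0,2.7,0],[0,0,0]],[1,[0,2.7,0],[0,0,0]],[0,[0,2.7,0],[0,0,0]],[0,[0,2.7,0],[0,0,0]],[0,[0,2.7,0],[0,0,0]],[0,[0,2.7,0],[0,0,0]],[0,[0,2.7,0],[0,0,0]]]'
python3 -m jog '[[0,[0,0,0],[0,0,0]],[0,[0,0,0],[0,0,0]],[0,[0,0,0],[0,0,0]],[0,[0,0,0],[0,0,0]],[0,[0,0,0],[0,0,0]],[0,[0,0,0],[0,0,0]]]'
```

```text
t: 9.25
ee_pos: [494.7, 151.2, -16.5]
orientation: [-1.433, 0.762, -0.763]
ft_force: [-0.4, 0.1, 3.4]
width: 59.9
t: 9.85
ee_pos: [494.7, 151.1, -16.6]
orientation: [-1.433, 0.762, -0.763]
ft_force: [-1.0, -0.2, 6.7]
width: 60.0
```

The grip holds at 60 mm. The 6.7 N upward push suggests the palm rests lightly on the crown, so I'll lift now.

```bash
python3 -m jog '[[0,[0,-1,0],[0,0,0]],[0,[0,-3,0],[0,0,0]],[0,[0,-7,0],[0,0,0]],[0,[0,-11,0],[0,0,0]],[0,[0,-15,0],[0,0,0]],[0,[0,-17,0],[0,0,0]],[0,[0,-17,0],[0,0,0]],[0,[0,-17,0],[0,0,0]]]'
python3 - <<'E'
from h import *
x=492;y=289.5-.052*(x-500)
go([x,y,165],87)
im=shot('wrist','w6.png');im=shot('side','side6.png')
E
```

```text
t: 10.65
ee_pos: [494.1, 151.0, 152.9]
orientation: [-1.433, 0.762, -0.762]
ft_force: [0.4, -0.2, -1.3]
width: 59.9
ee [494.1 151.  152.9] jaw 34.0 q [ 0.27  0.31  1.89  0.    0.94 -0.32] shift cm [-11.64  -1.21   7.59]  | turn to jaw 87: wy=-0.926
```

View pics/w6.png

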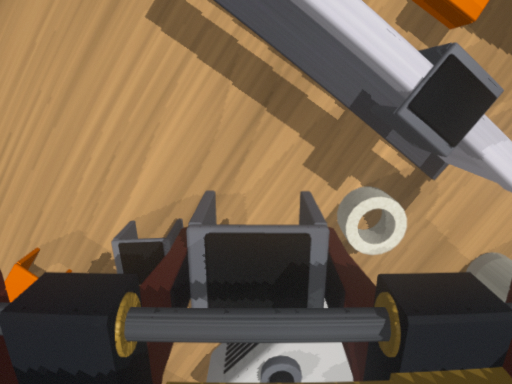

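View pics/side6.png

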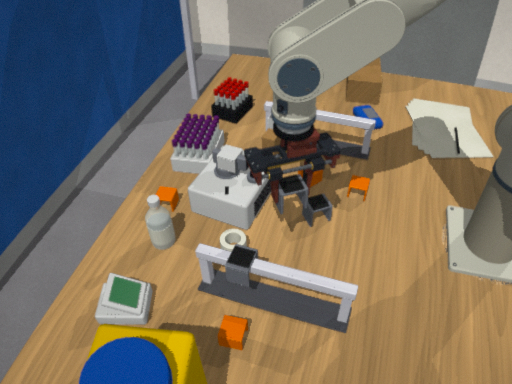

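```bash
python3 - <<'E'
from wr import *
wrect('w6.png',(440,550,95,205),(205,235),'held')
p=wp('w6.png',(440,550,95,205),(215,235)); A=np.c_[p[:,:2]-p[:,:2].mean(0),np.ones(len(p))]; print(np.linalg.lstsq(A,p[:,2],rcond=None)[0])
E
```

```text
held 13689 c [490.3 155.8] sz [82.2 40.2] ang 33.1 z 227.7
[ 3.74279059e-02 -5.21716295e-02  2.26942374e+02]
```

```bash
python3 -m jog '[[0,[-2,-1,1.3],[0,-0.14,0]],[0,[-5,-1,3],[0,-0.28,0]],[0,[-8,-1,5],[0,-0.42,0]],[0,[-10,-1,7],[0,-0.56,0]],[0,[-11.6,-1,7.6],[0,-0.7,0]],[0,[-11.6,-1,7.6],[0,-0.84,0]],[0,[-11.6,-1,7.6],[0,-0.926,0]],[0,[-11.6,-1,7.6],[0,-0.926,0]]]'
python3 - <<'E'
from h import *
x=492;y=289.5-.052*(x-500)
go([x,y,60],87)
im=shot('wrist','w7.png');im=shot('side','side7.png')
cv2.imwrite('pics/c7.png',cv2.resize(cv2.imread('pics/side7.png')[120:340,180:400],None,fx=2.5,fy=2.5,interpolation=2))
E
```

```text
t: 11.55
ee_pos: [491.5, 289.4, 160.9]
orientation: [-1.572, 0.042, -0.037]
ft_force: [-0.2, -0.1, -1.3]
width: 59.9
ee [491.5 289.4 160.9] jaw 87.1 q [ 0.51  0.37  1.77 -0.    1.01 -1.01] shift cm [ 0.07 10.09  0.07]  | turn to jaw 87: wy=0.002
```

View pics/w7.png

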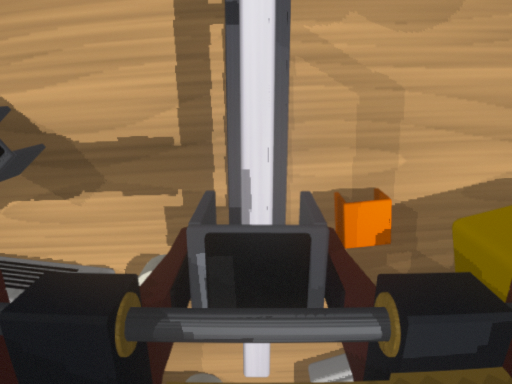

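View pics/c7.png

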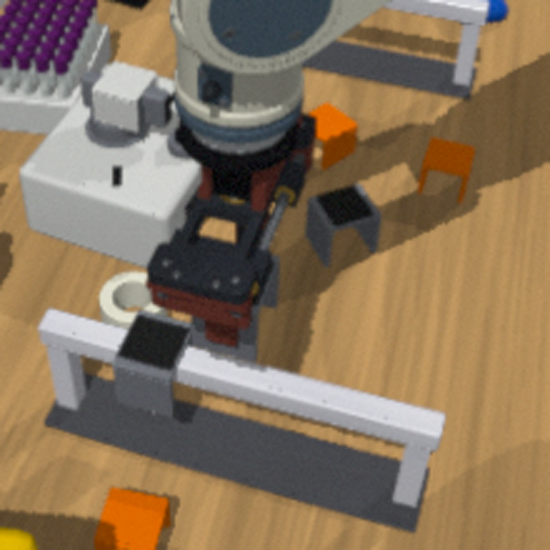

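The bar is centred under the held rest (column 258) and parallel to it, so I'll lower it.

```bash
python3 -m jog '[[0,[0,2,0],[0,0,0]],[0,[0,5,0],[0,0,0]],[0,[0,8,0],[0,0,0]],[0,[0,9.5,0],[0,0,0]],[0,[0,10.3,0],[0,0,0]],[0,[0,10.6,0],[0,0,0]],[0,[0,10.6,0],[0,0,0]]]'
python3 - <<'E'
from h import *
im=shot('wrist','w8.png');im=shot('side','side8.png')
cv2.imwrite('pics/c8.png',cv2.resize(cv2.imread('pics/side8.png')[120:340,180:400],None,fx=2.5,fy=2.5,interpolation=2))
E
```

```text
t: 12.35
ee_pos: [493.2, 290.0, 57.5]
orientation: [-1.57, 0.041, -0.041]
ft_force: [-0.2, -0.6, -1.6]
width: 59.3
```

View pics/c8.png

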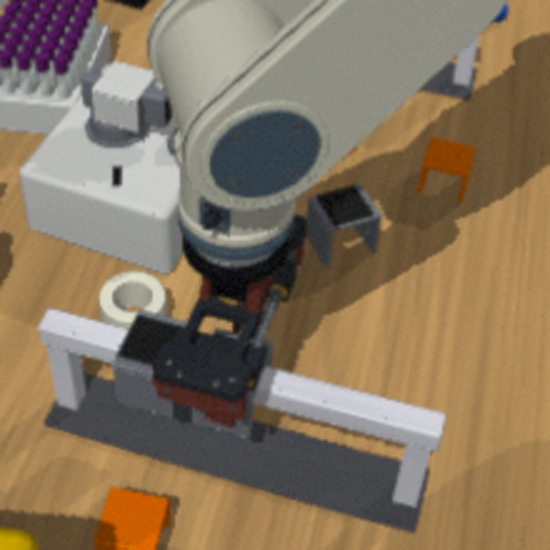

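Still about 3 mm to go (no contact force yet). I'll lower in small steps until it touches, then open.

```bash
python3 -m jog '[[0,[0,0.2,0],[0,0,0]],[0,[0,0.3,0],[0,0,0]],[0,[0,0.3,0],[0,0,0]],[0,[0,0.3,0],[0,0,0]]]'
```

```text
t: 12.85
ee_pos: [492.8, 289.8, 54.2]
orientation: [-1.57, 0.04, -0.041]
ft_force: [-0.8, -0.1, -1.5]
width: 59.9
```

```bash
python3 -m jog '[[0,[0,0.15,0],[0,0,0]],[0,[0,0.3,0],[0,0,0]],[0,[0,0.3,0],[0,0,0]],[0,[0,0.3,0],[0,0,0]]]'
```

```text
t: 13.25
ee_pos: [493.0, 289.9, 53.4]
orientation: [-1.57, 0.04, -0.042]
ft_force: [-6.7, -3.3, 21.9]
width: 59.9
```

```bash
python3 -m jog '[[0,[0,-0.2,0],[0,0,0]],[1,[0,-0.2,0],[0,0,0]],[1,[0,-0.2,0],[0,0,0]],[1,[0,-0.2,0],[0,0,0]],[1,[0,-0.2,0],[0,0,0]],[1,[0,-0.2,0],[0,0,0]],[1,[0,-0.2,0],[0,0,0]],[1,[0,-0.2,0],[0,0,0]]]'
python3 -m jog '[[1,[0,-1,0],[0,0,0]],[1,[0,-3,0],[0,0,0]],[1,[0,-6,0],[0,0,0]],[1,[0,-10,0],[0,0,0]],[1,[0,-12,0],[0,0,0]],[1,[0,-12,0],[0,0,0]]]'
python3 - <<'E'
from h import *
im=shot('wrist','w9.png');im=shot('side','side9.png');shot('scene','scene9.png')
E
python3 - <<'E'
from wr import *
wrect('w9.png',(450,530,245,335),(122,140),'placed')
rect(pts('9',(400,500,-40,70),(52,65)),'restB')
E
```

```text
t: 14.05
ee_pos: [492.7, 289.8, 53.0]
orientation: [-1.57, 0.041, -0.041]
ft_force: [0.0, 0.0, 0.5]
width: 87.7
t: 14.65
ee_pos: [494.8, 291.0, 177.1]
orientation: [-1.567, 0.036, -0.045]
ft_force: [-0.5, 0.3, -0.2]
width: 87.9
placed 4685 c [492.3 290.7] sz [60.1 49.9] ang 87.0 z 128.3
restB scene 278 c [449.2  20.1] sz [62.4 49.1] ang 38.7 zmed 56.2
restB side 357 c [445.9  18.8] sz [62.3 51.1] ang 36.6 zmed 58.3
restB both 635 c [447.5  20.1] sz [66.5 51.1] ang 36.6 zmed 57.1
```

View pics/w9.png

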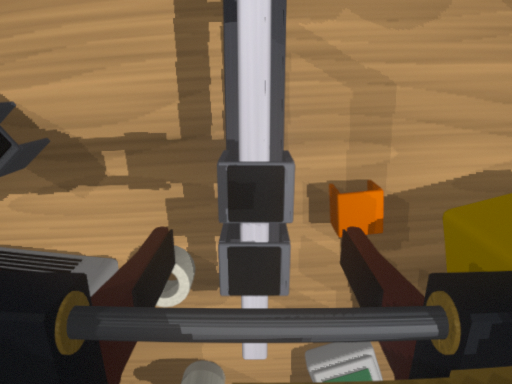

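View pics/side9.png

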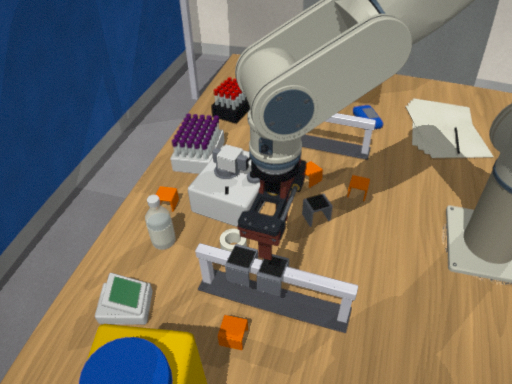

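Rest A is seated astride the bar: crown at z 128 and 87.0°, the same as rest_hung (wrist view (256,187) next to (254,260)). Rest B hasn't moved, so I'll go to it.

```bash
python3 - <<'E'
from h import *
go([446.5,19.8,150],35.6)
E
```

```text
ee [492.1 289.4 172.4] jaw 87.0 q [ 0.51  0.36  1.76 -0.    1.03 -1.01] shift cm [ -3.15   2.26 -27.16]  | turn to jaw 35.6: wy=0.898
```

```bash
python3 -m jog '[[1,[-0.5,0,-4],[0,0.1,0]],[1,[-3.1,0,-27.2],[0,0.9,0]],[1,[-3.1,0,-27.2],[0,0.9,0]],[1,[-3.1,0,-27.2],[0,0.9,0]],[1,[-3.1,0,-27.2],[0,0.9,0]],[1,[-3.1,0,-27.2],[0,0.9,0]],[1,[-3.1,0,-27.2],[0,0.9,0]],[1,[-3.1,0,-27.2],[0,0.9,0]]]'
python3 - <<'E'
from h import *
shot('wrist','w10.png');go([446.5,19.8,-17],35.6)
E
python3 - <<'E'
from wr import *
wrect('w10.png',(400,500,-25,65),(50,66),'B')
E
```

```text
t: 15.6
ee_pos: [446.5, 18.7, 171.8]
orientation: [-1.441, 0.746, -0.743]
ft_force: [0.9, 0.4, -0.7]
width: 88.0
ee [446.8  19.4 171.9] jaw 35.5 q [ 0.02  0.18  2.02  0.    0.95 -0.6 ] shift cm [-0.02 18.89  0.04]  | turn to jaw 35.6: wy=-0.002
B 3121 c [446.7  19.4] sz [59.6 50.8] ang 36.8 z 58.2
```

```bash
python3 -m jog '[[1,[0,5,0],[0,-0.02,0]],[1,[0,10,0],[0,-0.02,0]],[1,[0,14,0],[0,-0.02,0]],[1,[0,17,0],[0,-0.02,0]],[1,[0,18.4,0],[0,-0.02,0]],[1,[0,18.7,0],[0,-0.02,0]],[1,[0,18.7,0],[0,-0.02,0]],[0,[0,18.7,0],[0,-0.02,0]]]'
python3 -m jog '[[0,[0,0,0],[0,0,0]],[0,[0,0,0],[0,0,0]],[0,[0,0,0],[0,0,0]],[0,[0,0,0],[0,0,0]],[0,[0,0,0],[0,0,0]],[0,[0,0,0],[0,0,0]],[0,[0,0,0],[0,0,0]],[0,[0,0,0],[0,0,0]]]'
```

```text
t: 16.45
ee_pos: [448.2, 20.1, -13.4]
orientation: [-1.446, 0.725, -0.727]
ft_force: [-0.4, 0.5, -0.2]
width: 83.1
t: 17.25
ee_pos: [448.1, 19.7, -13.3]
orientation: [-1.445, 0.726, -0.728]
ft_force: [-0.6, -0.7, 7.3]
width: 60.1
```

```bash
python3 -m jog '[[0,[0,-1,0],[0,0,0]],[0,[0,-3,0],[0,0,0]],[0,[0,-7,0],[0,0,0]],[0,[0,-11,0],[0,0,0]],[0,[0,-15,0],[0,0,0]],[0,[0,-17.5,0],[0,0,0]],[0,[0,-17.5,0],[0,0,0]],[0,[0,-17.5,0],[0,0,0]]]'
python3 - <<'E'
from h import *
x=425;y=289.9-.052*(x-500)
go([x,y,162],87)
E
```

```text
t: 18.05
ee_pos: [447.5, 19.7, 161.4]
orientation: [-1.445, 0.726, -0.728]
ft_force: [-0.4, -0.0, -1.8]
width: 59.6
ee [447.5  19.7 161.4] jaw 36.6 q [ 0.02  0.19  2.03 -0.    0.92 -0.62] shift cm [-23.35  -0.06  14.54]  | turn to jaw 87: wy=-0.879
```

```bash
python3 -m jog '[[0,[-2.5,0,1.5],[0,-0.1,0]],[0,[-6.5,0,4],[0,-0.23,0]],[0,[-10.5,0,6.5],[0,-0.36,0]],[0,[-14.5,0,9],[0,-0.49,0]],[0,[-18,0,11.5],[0,-0.62,0]],[0,[-21.5,0,13.5],[0,-0.75,0]],[0,[-23.35,0,14.55],[0,-0.879,0]],[0,[-23.35,0,14.55],[0,-0.879,0]]]'
python3 - <<'E'
from h import *
x=425;y=289.9-.052*(x-500)
go([x,y,60],87); shot('wrist','w11.png')
E
```

```text
t: 18.85
ee_pos: [423.7, 295.6, 159.1]
orientation: [-1.572, 0.039, -0.035]
ft_force: [0.8, -0.3, -0.5]
width: 59.7
ee [423.7 295.6 159.1] jaw 87.3 q [ 0.59  0.3   1.89  0.    0.96 -0.94] shift cm [ 0.16  9.91 -0.16]  | turn to jaw 87: wy=0.005
```

View pics/w11.png

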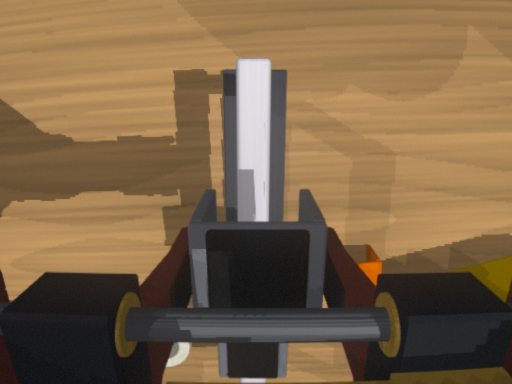

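Rest B is held straight over the bar (column ~256), so I'll lower it.

```bash
python3 -m jog '[[0,[0,2,-0.1],[0,0,0]],[0,[0,5,-0.1],[0,0,0]],[0,[0,8,-0.1],[0,0,0]],[0,[0,9.4,-0.1],[0,0,0]],[0,[0,9.9,-0.1],[0,0,0]],[0,[0,9.9,-0.1],[0,0,0]],[0,[0,9.9,-0.1],[0,0,0]]]'
python3 -m jog '[[0,[0,0.15,0],[0,0,0]],[0,[0,0.25,0],[0,0,0]],[0,[0,0.25,0],[0,0,0]],[0,[0,0.25,0],[0,0,0]]]'
```

```text
t: 19.6
ee_pos: [425.6, 292.5, 62.5]
orientation: [-1.57, 0.042, -0.043]
ft_force: [0.1, -0.5, -0.9]
width: 60.0
t: 20.0
ee_pos: [425.2, 293.1, 59.8]
orientation: [-1.57, 0.041, -0.042]
ft_force: [0.5, 0.3, -1.9]
width: 59.7
```

```bash
python3 -m jog '[[0,[0,0.15,0],[0,0,0]],[0,[0,0.3,0],[0,0,0]],[0,[0,0.3,0],[0,0,0]],[0,[0,0.3,0],[0,0,0]]]'
```

```text
t: 20.4
ee_pos: [425.2, 293.0, 56.7]
orientation: [-1.57, 0.041, -0.042]
ft_force: [-0.9, -0.7, 2.7]
width: 60.1
```

Contact at the expected height (56.7), so I'll release.

```bash
python3 -m jog '[[1,[0,0,0],[0,0,0]],[1,[0,0,0],[0,0,0]],[1,[0,0,0],[0,0,0]],[1,[0,0,0],[0,0,0]],[1,[0,0,0],[0,0,0]],[1,[0,0,0],[0,0,0]]]'
python3 -m jog '[[1,[0,-1,0],[0,0,0]],[1,[0,-3,0],[0,0,0]],[1,[0,-6,0],[0,0,0]],[1,[0,-10,0],[0,0,0]],[1,[0,-12,0],[0,0,0]],[1,[0,-12,0],[0,0,0]]]'
python3 - <<'E'
from h import *
shot('wrist','w12.png');go([681,3,250],0)
E
python3 - <<'E'
from wr import *
wrect('w12.png',(385,460,245,345),(122,140),'B')
wrect('w12.png',(465,530,245,335),(122,140),'A')
E
```

```text
t: 21.0
ee_pos: [425.1, 292.9, 56.5]
orientation: [-1.57, 0.041, -0.041]
ft_force: [0.4, 0.4, 0.2]
width: 87.9
t: 21.6
ee_pos: [427.1, 294.2, 180.4]
orientation: [-1.566, 0.037, -0.046]
ft_force: [0.5, 0.4, -0.2]
width: 88.2
ee [426.  293.5 178.4] jaw 87.0 q [ 0.58  0.27  1.87 -0.    1.   -0.94] shift cm [ 27.02  -7.14 -27.65]  | turn to jaw 0: wy=1.518
B 4574 c [429.4 293.6] sz [60.2 59.9] ang 87.0 z 128.3
A 3721 c [492.2 290.7] sz [60.5 50. ] ang 87.3 z 128.4
```

View pics/w12.png

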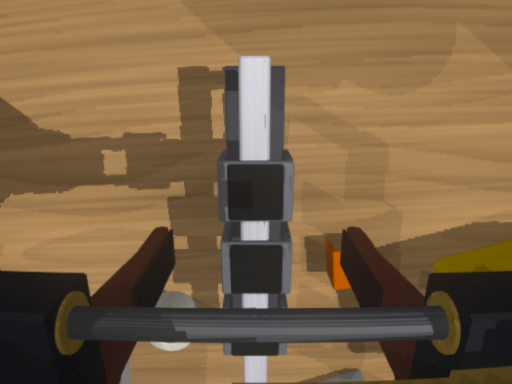

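All three rests hang in line: B z 128.3, A z 128.4. Now to above the cover.

```bash
python3 - <<'E'
from h import *
go([680,3,180],82)
E
```

```text
ee [426.  293.5 178.4] jaw 87.0 q [ 0.58  0.27  1.87 -0.    1.   -0.94] shift cm [ 26.9   -0.14 -27.67]  | turn to jaw 82: wy=0.087
```

```bash
python3 -m jog '[[1,[2,-1,-2],[0,0.01,0]],[1,[26.9,-1,-27.7],[0,0.087,0]],[1,[26.9,-1,-27.7],[0,0.087,0]],[1,[26.9,-1,-27.7],[0,0.087,0]],[1,[26.9,-1,-27.7],[0,0.087,0]],[1,[26.9,-1,-27.7],[0,0.087,0]],[1,[26.9,-1,-27.7],[0,0.087,0]],[1,[26.9,-1,-27.7],[0,0.087,0]]]'
python3 -m jog '[[1,[0,0,0],[0,0,0]],[1,[0,0,0],[0,0,0]],[1,[0,0,0],[0,0,0]]]'
python3 - <<'E'
from h import *
shot('wrist','w13.png');go([680,3,180],82)
E
python3 - <<'E'
from wr import *
wrect('w13.png',(630,730,-50,55),(154.5,165),'cover')
wrect('w13.png',(600,640,-10,45),(96,110),'button')
E
```

```text
t: 22.45
ee_pos: [674.0, 6.2, 184.6]
orientation: [-1.568, 0.112, -0.108]
ft_force: [0.1, 0.6, 0.0]
width: 87.7
t: 22.75
ee_pos: [672.5, 8.8, 185.1]
orientation: [-1.568, 0.112, -0.107]
ft_force: [-0.1, 0.2, 0.3]
width: 87.8
ee [672.6   9.1 185.6] jaw 82.1 q [-0.    0.49  1.51  0.    1.14 -1.44] shift cm [ 0.81  0.56 -0.5 ]  | turn to jaw 82: wy=0.001
cover 4423 c [681.1   2.4] sz [49.9 50.1] ang 81.9 z 156.8
button 1050 c [617.3  11.8] sz [39.2 34.6] ang 89.8 z 101.9
```

View pics/w13.png

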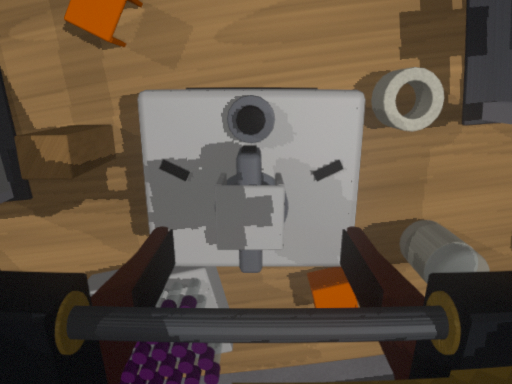

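The cover is at (681,2.4), 50×50 mm at 82° with its top at 157 — as specified. Wrist view: cover (250,215), start button (250,119), marks (175,170) and (327,170). I'll move over it and descend.

```bash
python3 -m jog '[[1,[0.9,0,-0.55],[0,0,0]],[1,[0.9,2,-0.55],[0,0,0]],[1,[0.9,4,-0.55],[0,0,0]],[1,[0.9,6,-0.55],[0,0,0]],[1,[0.9,7,-0.55],[0,0,0]],[1,[0.9,7,-0.55],[0,0,0]],[1,[0.9,7,-0.55],[0,0,0]]]'
python3 - <<'E'
from h import *
go([681,2.4,82],82)
E
```

```text
t: 23.5
ee_pos: [682.6, 1.6, 117.2]
orientation: [-1.568, 0.109, -0.11]
ft_force: [0.0, 0.3, 0.6]
width: 88.0
ee [682.6   1.6 117.2] jaw 82.0 q [-0.02  0.58  1.54 -0.    1.03 -1.45] shift cm [-0.17  3.52  0.06]  | turn to jaw 82: wy=0.000
```

```bash
python3 -m jog '[[1,[-0.15,1,0.1],[0,0,0]],[1,[-0.15,2.2,0.1],[0,0,0]],[1,[-0.15,3.2,0.1],[0,0,0]],[1,[-0.15,3.5,0.1],[0,0,0]],[1,[-0.15,3.5,0.1],[0,0,0]],[1,[-0.15,3.5,0.1],[0,0,0]]]'
python3 -m jog '[[0,[0,0,0],[0,0,0]],[0,[0,0,0],[0,0,0]],[0,[0,0,0],[0,0,0]],[0,[0,0,0],[0,0,0]],[0,[0,0,0],[0,0,0]],[0,[0,0,0],[0,0,0]],[0,[0,0,0],[0,0,0]],[0,[0,0,0],[0,0,0]]]'
```

```text
t: 24.1
ee_pos: [680.9, 2.5, 81.6]
orientation: [-1.568, 0.11, -0.11]
ft_force: [0.1, -0.0, 0.3]
width: 88.3
t: 24.9
ee_pos: [680.8, 2.5, 81.7]
orientation: [-1.568, 0.11, -0.11]
ft_force: [0.0, 0.0, 1.2]
width: 49.8
```

Gripped at 50 mm; lifting straight up.

```bash
python3 -m jog '[[0,[0,-1,0],[0,0,0]],[0,[0,-3,0],[0,0,0]],[0,[0,-6,0],[0,0,0]],[0,[0,-9,0],[0,0,0]],[0,[0,-11,0],[0,0,0]],[0,[0,-11,0],[0,0,0]],[0,[0,-11,0],[0,0,0]]]'
python3 - <<'E'
from h import *
shot('wrist','w14.png')
x=450;y=-291-.04*(x-500)
go([x,y,190],87.7)
E
```

```text
t: 25.6
ee_pos: [680.7, 2.6, 191.6]
orientation: [-1.568, 0.109, -0.11]
ft_force: [-0.1, -0.0, -1.2]
width: 49.7
ee [680.    2.6 190.5] jaw 82.0 q [-0.01  0.5   1.49 -0.    1.15 -1.44] shift cm [-18.71   0.09 -32.08]  | turn to jaw 87.7: wy=-0.100
```

View pics/w14.png

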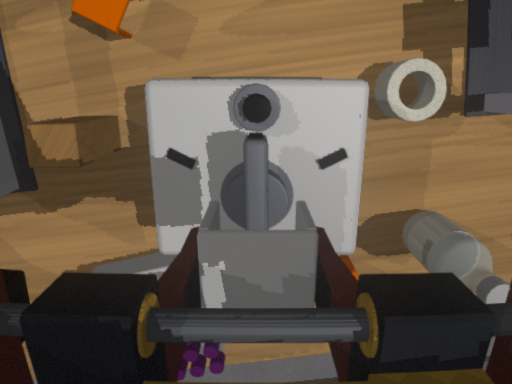

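The cover is off and held. Going over the right rail.

```bash
python3 -m jog '[[0,[-1.5,0,-2.5],[0,-0.01,0]],[0,[-4,0,-6.8],[0,-0.03,0]],[0,[-6.5,0,-11],[0,-0.05,0]],[0,[-9,0,-15.4],[0,-0.07,0]],[0,[-11.5,0,-19.7],[0,-0.1,0]],[0,[-14,0,-24],[0,-0.1,0]],[0,[-16.5,0,-28.3],[0,-0.1,0]],[0,[-18.7,0,-32.1],[0,-0.1,0]]]'
python3 -m jog '[[0,[0,0,0],[0,0,0]],[0,[0,0,0],[0,0,0]],[0,[0,0,0],[0,0,0]]]'
python3 - <<'E'
from h import *
shot('wrist','w15.png')
x=450;y=-291-.04*(x-500)
go([x,y,60],87.7)
E
python3 - <<'E'
from wr import *
p=wp('w15.png',(340,560,-330,-250),(115,124))
for x in range(350,560,20):
    q=p[abs(p[:,0]-x)<10]
    if len(q)>20: print(x,len(q),np.percentile(q[:,1],[2,98]).round(1),q[:,2].mean().round(1))
E
```

```text
t: 26.45
ee_pos: [448.3, -290.1, 189.9]
orientation: [-1.569, 0.034, -0.029]
ft_force: [-0.3, -0.2, -1.1]
width: 50.0
t: 26.75
ee_pos: [451.0, -288.4, 190.7]
orientation: [-1.569, 0.032, -0.03]
ft_force: [0.3, 1.0, -0.0]
width: 49.8
ee [ 451.3 -288.2  190.8] jaw 87.8 q [-0.59  0.28  1.82  0.    1.04 -2.12] shift cm [-0.12 13.08 -0.09]  | turn to jaw 87.7: wy=0.002
350 858 [-298.5 -275.7] 119.7
370 820 [-299.4 -276.2] 119.6
390 773 [-300.5 -277.7] 119.8
410 745 [-301.5 -278.3] 119.6
430 697 [-302.7 -279.6] 119.6
450 656 [-303.3 -280.4] 119.6
470 615 [-304. -281.] 119.6
490 191 [-304.7 -282.3] 119.8
```

View pics/w15.png

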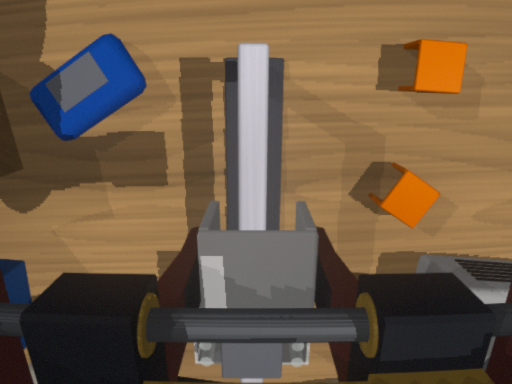

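The bar centre at x=450 is y=-291.9, so I'll shift 3.5 mm and descend.

```bash
python3 -m jog '[[0,[0,2,-0.35],[0,0.007,0]],[0,[0,5,-0.35],[0,0.007,0]],[0,[0,8,-0.35],[0,0.007,0]],[0,[0,11,-0.35],[0,0.007,0]],[0,[0,13,-0.35],[0,0.007,0]],[0,[0,13.6,-0.35],[0,0.007,0]],[0,[0,13.6,-0.35],[0,0.007,0]],[0,[0,13.6,-0.35],[0,0.007,0]]]'
python3 -m jog '[[0,[0,0.15,0],[0,0,0]],[0,[0,0.25,0],[0,0,0]],[0,[0,0.25,0],[0,0,0]],[0,[0,0.25,0],[0,0,0]]]'
```

```text
t: 27.6
ee_pos: [451.7, -292.7, 56.3]
orientation: [-1.571, 0.035, -0.037]
ft_force: [-0.5, -1.3, -0.4]
width: 49.8
t: 28.0
ee_pos: [450.9, -292.9, 53.4]
orientation: [-1.571, 0.037, -0.037]
ft_force: [-0.2, 0.5, -0.0]
width: 50.2
```

```bash
python3 -m jog '[[0,[0,0.15,0],[0,0,0]],[0,[0,0.25,0],[0,0,0]],[0,[0,0.35,0],[0,0,0]],[0,[0,0.35,0],[0,0,0]],[0,[0,0.35,0],[0,0,0]]]'
```

```text
t: 28.5
ee_pos: [450.7, -292.8, 49.6]
orientation: [-1.57, 0.037, -0.037]
ft_force: [-1.5, 0.3, 2.6]
width: 49.8
```

Contact at the expected height, so I'll release and lift.

```bash
python3 -m jog '[[1,[0,0,0],[0,0,0]],[1,[0,0,0],[0,0,0]],[1,[0,0,0],[0,0,0]],[1,[0,0,0],[0,0,0]],[1,[0,0,0],[0,0,0]],[1,[0,0,0],[0,0,0]],[1,[0,0,0],[0,0,0]]]'
python3 -m jog '[[1,[0,-1,0],[0,0,0]],[1,[0,-3,0],[0,0,0]],[1,[0,-6,0],[0,0,0]],[1,[0,-10,0],[0,0,0]],[1,[0,-13,0],[0,0,0]],[1,[0,-13,0],[0,0,0]],[1,[0,-13,0],[0,0,0]]]'
python3 - <<'E'
from h import *
shot('wrist','w16.png');shot('side','side16.png');shot('scene','scene16.png')
E
python3 - <<'E'
from wr import *
wrect('w16.png',(400,510,-340,-245),(121.5,135),'cover')
rect(pts('16',(460,525,250,330),(124,135)),'A')
rect(pts('16',(390,458,250,335),(124,135)),'B')
rect(pts('16',(530,600,250,330),(124,135)),'hung')
# nozzle duct
rect(pts('16',(600,760,-70,80),(146,160)),'duct')
E
```

```text
t: 29.2
ee_pos: [450.8, -292.8, 49.6]
orientation: [-1.571, 0.037, -0.037]
ft_force: [0.5, 0.2, 0.6]
width: 87.7
t: 29.9
ee_pos: [451.0, -292.9, 180.5]
orientation: [-1.572, 0.035, -0.038]
ft_force: [0.6, 0.1, 0.1]
width: 87.9
cover 3748 c [ 453.  -292.1] sz [ 50.2 105.1] ang 87.3 z 124.8
A scene 355 c [495.9 291.1] sz [59.2 49.2] ang 85.7 zmed 126.5
A side 599 c [492.4 290.7] sz [61.9 50. ] ang 86.6 zmed 128.1
A both 954 c [494.1 290.6] sz [61.9 53.4] ang 86.6 zmed 127.3
B scene 329 c [428.4 294.7] sz [57.8 50.1] ang 86.9 zmed 126.6
B side 610 c [424.8 294.1] sz [61.7 48.7] ang 86.5 zmed 128.3
B both 939 c [427.1 293.9] sz [61.8 52.7] ang 87.4 zmed 127.6
hung scene 400 c [564.1 286. ] sz [61.2 49.6] ang 88.5 zmed 126.4
hung side 574 c [560.3 285.3] sz [61.3 50.8] ang 85.8 zmed 128.3
hung both 974 c [562.2 285.4] sz [62.6 53.4] ang 87.7 zmed 127.5
duct scene 240 c [684.2   4.1] sz [18.9 94.4] ang 81.8 zmed 149.3
duct side 213 c [681.5   2.4] sz [19.6 94.7] ang 82.9 zmed 151.8
duct both 453 c [682.7   2.7] sz [20.8 97. ] ang 82.7 zmed 150.1
```

View pics/w16.png

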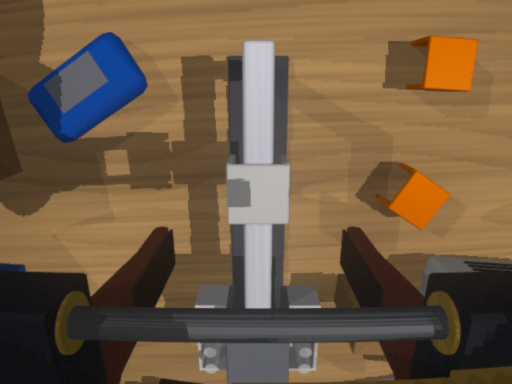

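View pics/scene16.png

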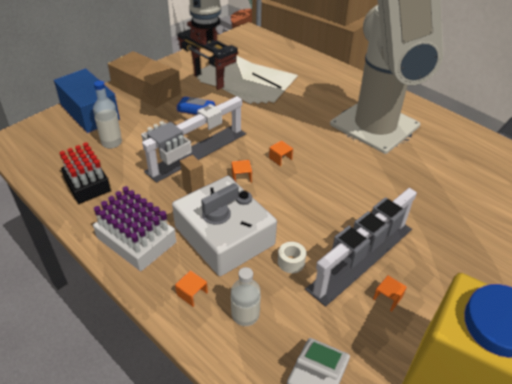

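The cover hangs astride the right rail: top at 124.8, 87.3°, and centred. Rests unchanged. Back to the nozzle.

```bash
python3 - <<'E'
from h import *
go([695,1,190],82)
f=np.load('pics/w14.png.npz'); im={k:f[k] for k in f}
g=cv2.cvtColor(im['color'],cv2.COLOR_RGB2GRAY)
for nm,(a,b,c,d) in (('markR?',(140,180,160,205)),('markL?',(140,180,312,352))):
    m=(g[a:b,c:d]<75).astype(np.uint8); n,l,s,ce=cv2.connectedComponentsWithStats(m); k=1+np.argmax(s[1:,4]); ys,xs=np.where(l==k)
    w=rayz(im,np.c_[xs+c,ys+a],90.5); r=cv2.minAreaRect(w[:,:2].astype(np.float32)); mu=w.mean(0); u,sv,vt=np.linalg.svd(w[:,:2]-mu[:2]); print(nm,len(xs),mu.round(1),np.round(r[1],1),'dir deg',np.degrees(np.arctan2(vt[0,1],vt[0,0])).round(1))
E
```

```text
ee [ 449.9 -292.2  178.4] jaw 87.3 q [-0.6   0.3   1.83 -0.    1.01 -2.12] shift cm [23.11 -1.17 30.43]  | turn to jaw 82: wy=0.093
markR? 294 [650.7 -62.8  90.5] [26.2  9.7] dir deg 56.1
markL? 264 [669.6  73.3  90.5] [ 8.7 25.4] dir deg -71.2
```

The mark lines meet at (694,1.6), and the duct centre plus 12.5 mm gives (695,1.2), so the two agree on the axis. The left mark lies at 109.3° and the mouth is now at about 172°, so a clockwise turn of about 1.09 rad is needed. Flying over.

```bash
python3 -m jog '[[1,[2,-1,2.5],[0,0.01,0]],[1,[5.3,-1,6.8],[0,0.03,0]],[1,[8.5,-1,11.2],[0,0.05,0]],[1,[11.7,-1,15.6],[0,0.07,0]],[1,[15,-1,20],[0,0.09,0]],[1,[18.2,-1,24.2],[0,0.093,0]],[1,[21.5,-1,28.4],[0,0.093,0]],[1,[23.1,-1,30.4],[0,0.093,0]]]'
python3 -m jog '[[1,[0,0,0],[0,0,0]],[1,[0,0,0],[0,0,0]],[1,[0,0,0],[0,0,0]]]'
python3 - <<'E'
from wr import *
shot('wrist','w17.png')
wrect('w17.png',(600,770,-80,90),(147,158),'duct')
go([694.5,1.4,80],82)
E
```

```text
t: 30.85
ee_pos: [695.9, 2.0, 187.6]
orientation: [-1.568, 0.112, -0.107]
ft_force: [-0.9, -1.2, -0.2]
width: 87.8
t: 31.15
ee_pos: [694.4, -0.6, 188.1]
orientation: [-1.568, 0.112, -0.108]
ft_force: [0.3, 0.1, 0.6]
width: 87.9
duct 3033 c [681.1   2.2] sz [18.  93.9] ang 82.6 z 151.4
ee [694.5  -1.  188.6] jaw 81.9 q [-0.02  0.52  1.46 -0.    1.17 -1.45] shift cm [-1.000e-02  1.086e+01  2.400e-01]  | turn to jaw 82: wy=-0.001
```

View pics/w17.png

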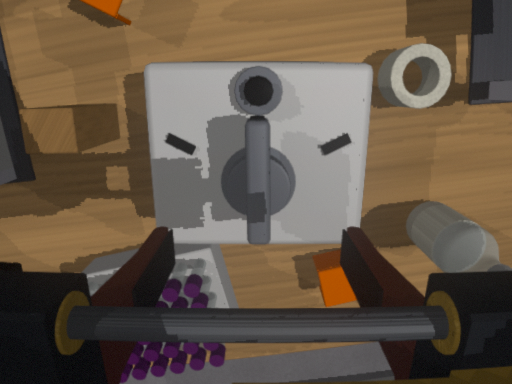

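```bash
python3 -m jog '[[1,[0,2,0.2],[0,-0.01,0]],[1,[0,4,0.2],[0,-0.01,0]],[1,[0,6,0.2],[0,-0.01,0]],[1,[0,8,0.2],[0,-0.01,0]],[1,[0,10,0.2],[0,-0.01,0]],[1,[0,10.7,0.2],[0,-0.01,0]],[1,[0,10.7,0.2],[0,-0.01,0]],[1,[0,10.7,0.2],[0,-0.01,0]]]'
python3 -m jog '[[0,[0,0,0],[0,0,0]],[0,[0,0,0],[0,0,0]],[0,[0,0,0],[0,0,0]],[0,[0,0,0],[0,0,0]],[0,[0,0,0],[0,0,0]],[0,[0,0,0],[0,0,0]],[0,[0,0,0],[0,0,0]],[0,[0,0,0],[0,0,0]]]'
python3 -m jog '[[0,[0,0,0],[0,0,0]],[0,[0,0,0],[0,0,0]],[0,[0,0,0],[0,0,0]],[0,[0,0,0],[0,0,0]],[0,[0,0,0],[0,0,0]]]'
```

```text
t: 32.0
ee_pos: [696.3, 1.4, 83.5]
orientation: [-1.568, 0.102, -0.103]
ft_force: [-0.4, 1.5, -0.0]
width: 87.9
t: 32.8
ee_pos: [696.0, 2.1, 82.5]
orientation: [-1.568, 0.102, -0.102]
ft_force: [0.4, 0.2, -0.8]
width: 26.8
t: 33.3
ee_pos: [695.6, -0.3, 82.4]
orientation: [-1.571, 0.102, -0.102]
ft_force: [-1.0, -9.0, 0.5]
width: 18.1
```

Gripped at 18.1 mm. Now I'll turn clockwise by 1.1 rad about the axis.

```bash
python3 -m jog '[[0,[0,0,-0.15],[0,0.1,0]],[0,[-0.1,0,-0.15],[0,0.24,0]],[0,[-0.1,0,-0.15],[0,0.38,0]],[0,[-0.1,0,-0.15],[0,0.52,0]],[0,[-0.1,0,-0.15],[0,0.66,0]],[0,[-0.1,0,-0.15],[0,0.8,0]],[0,[-0.1,0,-0.15],[0,0.94,0]],[0,[-0.1,0,-0.15],[0,1.08,0]]]'
python3 - <<'E'
from h import *
go([694,1,82],19.3)
E
```

```text
t: 34.1
ee_pos: [695.4, -0.6, 82.5]
orientation: [-1.357, 0.942, -0.945]
ft_force: [2.3, -5.7, -0.9]
width: 18.0
ee [ 6.954e+02 -6.000e-01  8.250e+01] jaw 20.4 q [-0.02  0.64  1.52 -0.    0.98 -0.37] shift cm [-0.2   0.05 -0.08]  | turn to jaw 19.3: wy=0.018
```

```bash
python3 -m jog '[[0,[0,0,0],[0,0.02,0]],[0,[0,0,0],[0,0.02,0]],[0,[0,0,0],[0,0.02,0]],[1,[0,0,0],[0,0.02,0]],[1,[0,0,0],[0,0.02,0]],[1,[0,0,0],[0,0.02,0]],[1,[0,0,0],[0,0.02,0]],[1,[0,0,0],[0,0.02,0]]]'
python3 -m jog '[[1,[0,0,0],[0,0,0]],[1,[0,0,0],[0,0,0]],[1,[0,0,0],[0,0,0]],[1,[0,0,0],[0,0,0]],[1,[0,-2,0],[0,0,0]],[1,[0,-6,0],[0,0,0]],[1,[0,-11,0],[0,0,0]],[1,[0,-11,0],[0,0,0]]]'
python3 - <<'E'
from wr import *
shot('wrist','w18.png');shot('side','side18.png');shot('scene','scene18.png')
wrect('w18.png',(600,770,-80,90),(147,158),'duct')
rect(pts('18',(600,760,-70,80),(146,160)),'duct')
go([617,13,150],20)
E
```

```text
t: 34.9
ee_pos: [694.8, 0.9, 82.6]
orientation: [-1.352, 0.954, -0.954]
ft_force: [-0.2, 0.5, -0.8]
width: 54.3
t: 35.7
ee_pos: [699.5, 0.6, 200.6]
orientation: [-1.344, 0.945, -0.962]
ft_force: [0.6, -0.0, 0.0]
width: 87.6
duct 2741 c [690.3  13. ] sz [18.  94.9] ang 19.5 z 151.5
duct scene 248 c [691.5  13. ] sz [21.  94.9] ang 20.0 zmed 149.6
duct side 175 c [689.5  13.6] sz [15.6 93.5] ang 19.8 zmed 152.3
duct both 423 c [691.5  13.2] sz [21.  95.5] ang 20.0 zmed 150.6
ee [694.5   0.7 192.5] jaw 19.5 q [-0.02  0.52  1.45  0.    1.17 -0.36] shift cm [-3.75  4.25 -6.9 ]  | turn to jaw 20: wy=-0.008
```

View pics/w18.png

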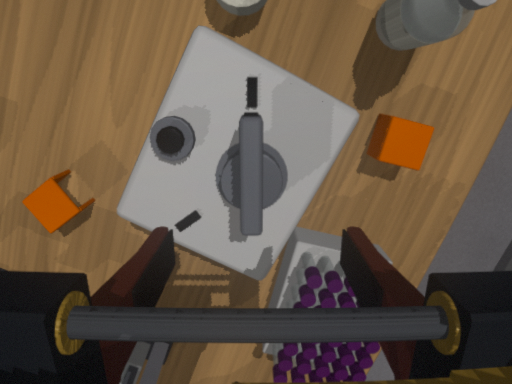

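The mouth now points straight at the left mark (duct (252,175), mark bar (252,92)) and measures 109.5–110°. I'll locate the button and recheck every hung item before pressing.

```bash
python3 - <<'E'
from wr import *
rect(pts('18',(460,525,250,330),(124,135)),'A')
rect(pts('18',(390,458,250,335),(124,135)),'B')
rect(pts('18',(530,600,250,330),(124,135)),'hung')
rect(pts('18',(415,490,-335,-250),(122,135)),'cover')
f=np.load('pics/w18.png.npz'); im={k:f[k] for k in f}; c=cloud(im)
g=cv2.cvtColor(im['color'],cv2.COLOR_RGB2GRAY)
m=(g[110:170,140:205]<60).astype(np.uint8);n,l,s,ce=cv2.connectedComponentsWithStats(m);print(s,ce)
for (v,u) in ((140,171),(135,171),(145,166),(140,155),(155,165),(140,190)): print(v,u,g[v,u],c[v,u].round(1))
print(rayz(im,[[171,140]],102))
print(rayz(im,[[173,138]],102))
E
python3 -c "
import cv2;cv2.imwrite('pics/btn.png',cv2.resize(cv2.imread('pics/w18.png')[100:180,130:220],None,fx=6,fy=6,interpolation=0))"
```

```text
A scene 359 c [496.2 292. ] sz [59.3 51. ] ang 86.0 zmed 126.4
A side 595 c [492.2 290.4] sz [62.  50.4] ang 86.8 zmed 128.2
A both 954 c [494.3 290.6] sz [62.3 54.7] ang 86.0 zmed 127.4
B scene 322 c [429.5 295. ] sz [57.8 52.8] ang 87.4 zmed 126.6
B side 607 c [424.8 293.8] sz [60.5 48.8] ang 86.3 zmed 128.2
B both 929 c [428.  293.6] sz [60.5 55.4] ang 86.2 zmed 127.5
hung scene 391 c [564.1 286.8] sz [60.6 50.6] ang 85.4 zmed 126.6
hung side 574 c [560.8 286.4] sz [61.8 50.4] ang 87.0 zmed 128.5
hung both 965 c [562.5 286.5] sz [61.8 53.6] ang 87.7 zmed 127.6
cover scene 0
cover side 159 c [ 452.6 -291.3] sz [55.3 50.4] ang 87.5 zmed 124.7
cover both 159 c [ 452.6 -291.3] sz [55.3 50.4] ang 87.5 zmed 124.7
[[   0    0   65   60 3272]
 [  16   16   29   29  628]] [[32.42665037 29.43948655]
 [29.77707006 29.81528662]]
140 171 37 [617.5  13.  112.1]
135 171 40 [616.5  17.2 112.8]
145 166 36 [614.6   7.5 112.5]
140 155 77 [602.2   6.2 102.1]
155 165 78 [614.6  -3.3 104.2]
140 190 91 [631.5  16.2 101. ]
[[615.65859549  10.83663072 102.        ]]
[[616.85714901  13.12501311 102.        ]]
```

View pics/btn.png

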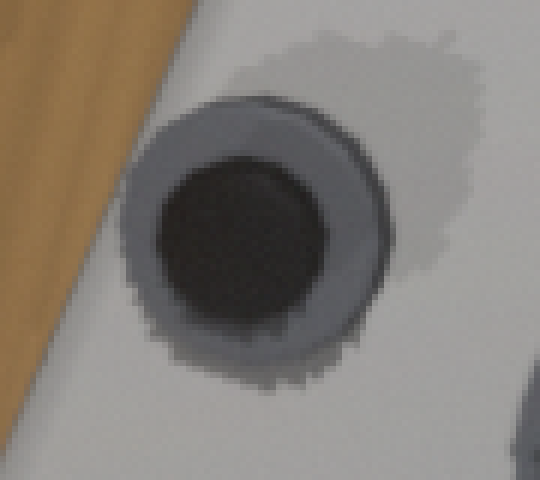

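Everything still hangs as placed. The button's black top is at z≈112, centre (617,12.6), from wrist pixel (170,140). To keep the palm clear of the duct I'll turn the jaws parallel to it (about 107°) and close the fingers on the way.

```bash
python3 -m jog '[[0,[0,0,0],[0,-0.12,0]],[0,[0,0,0],[0,-0.25,0]],[0,[-1,0,-1.5],[0,-0.38,0]],[0,[-2,0,-3.5],[0,-0.51,0]],[0,[-3,0,-5.5],[0,-0.64,0]],[0,[-3.75,0,-6.9],[0,-0.77,0]],[0,[-3.75,0,-6.9],[0,-0.9,0]],[0,[-3.75,0,-6.9],[0,-1.04,0]]]'
python3 -m jog '[[0,[0,0,0],[0,-0.15,0]],[0,[0,0,0],[0,-0.3,0]],[0,[0,0,0],[0,-0.42,0]],[0,[0,0,0],[0,-0.47,0]],[0,[0,0,0],[0,-0.47,0]],[0,[0,0,0],[0,-0.47,0]],[0,[0,0,0],[0,-0.47,0]]]'
python3 - <<'E'
from h import *
shot('wrist','w19.png');go([617,12.6,85],107)
E
```

```text
t: 36.65
ee_pos: [615.4, 13.1, 190.6]
orientation: [-1.566, 0.147, -0.142]
ft_force: [0.3, -0.0, 0.5]
width: 27.5
t: 37.35
ee_pos: [616.8, 13.0, 191.8]
orientation: [-1.559, -0.218, 0.22]
ft_force: [0.6, 0.2, 0.1]
width: -0.2
ee [616.9  13.  192. ] jaw 106.0 q [ 0.    0.4   1.64  0.    1.1  -1.85] shift cm [ 0.   10.7  -0.04]  | turn to jaw 107: wy=-0.017
```

```bash
python3 -m jog '[[0,[0,3,0],[0,0,0]],[0,[0,6,0],[0,0,0]],[0,[0,9,0],[0,0,0]],[0,[0,10.5,0],[0,0,0]],[0,[0,11,0],[0,0,0]],[0,[0,11,0],[0,0,0]],[0,[0,11,0],[0,0,0]]]'
python3 - <<'E'
from h import *
shot('wrist','w20.png');shot('side','side20.png')
cv2.imwrite('pics/c20.png',cv2.resize(cv2.imread('pics/side20.png')[80:240,160:320],None,fx=3.5,fy=3.5,interpolation=2))
E
```

```text
t: 38.1
ee_pos: [618.3, 13.0, 83.8]
orientation: [-1.56, -0.221, 0.218]
ft_force: [1.0, 0.9, -0.8]
width: 0.7
```

View pics/w20.png

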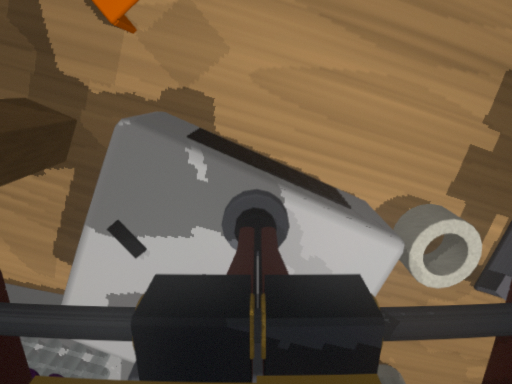

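View pics/c20.png

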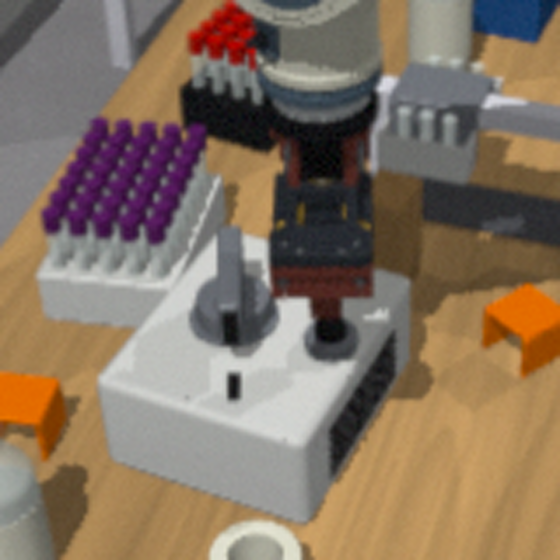

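The tips are right over the button (side crop (330,325)) and the palm clears the duct. Pressing down in small steps.

```bash
python3 -m jog '[[0,[0,0.5,0],[0,0,0]],[0,[0,0.9,0],[0,0,0]],[0,[0,1.0,0],[0,0,0]],[0,[0,1.0,0],[0,0,0]]]'
python3 -m jog '[[0,[0,0.2,0],[0,0,0]],[0,[0,0.3,0],[0,0,0]],[0,[0,0.3,0],[0,0,0]]]'
```

```text
t: 38.6
ee_pos: [617.1, 13.0, 72.4]
orientation: [-1.56, -0.22, 0.22]
ft_force: [-1.1, 0.1, 1.6]
width: 0.5
t: 38.9
ee_pos: [617.3, 13.0, 69.6]
orientation: [-1.56, -0.22, 0.22]
ft_force: [-1.1, 0.0, 3.3]
width: 0.6
```

```bash
python3 -m jog '[[0,[0,0.2,0],[0,0,0]],[0,[0,0.3,0],[0,0,0]],[0,[0,0.3,0],[0,0,0]]]'
```

```text
t: 39.2
ee_pos: [617.3, 13.0, 66.8]
orientation: [-1.56, -0.22, 0.22]
ft_force: [-1.7, -0.2, 6.3]
width: 0.3
```

```bash
python3 -m jog '[[0,[0,0.1,0],[0,0,0]],[0,[0,0.15,0],[0,0,0]],[0,[0,0.15,0],[0,0,0]],[0,[0,0.15,0],[0,0,0]]]'
```

```text
t: 39.6
ee_pos: [617.4, 13.0, 66.6]
orientation: [-1.56, -0.22, 0.22]
ft_force: [-4.8, -0.0, 15.8]
width: 0.3
```

Hard stop reached: 15.8 N with no further travel, so the button is fully down. Releasing and lifting.

```bash
python3 -m jog '[[0,[0,-1,0],[0,0,0]],[0,[0,-4,0],[0,0,0]],[0,[0,-8,0],[0,0,0]],[0,[0,-13,0],[0,0,0]],[0,[0,-16,0],[0,0,0]],[0,[0,-16,0],[0,0,0]],[0,[0,-16,0],[0,0,0]]]'
python3 - <<'E'
from wr import *
for n in('side','scene','wrist'): shot(n,n+'21.png')
rect(pts('21',(460,525,250,330),(124,135)),'A')
rect(pts('21',(390,458,250,335),(124,135)),'B')
rect(pts('21',(530,600,250,330),(124,135)),'hung')
rect(pts('21',(415,490,-335,-250),(122,135)),'cover')
rect(pts('21',(640,760,-70,80),(146,160)),'duct')
f=np.load('pics/wrist21.png.npz'); im={k:f[k] for k in f}; c=cloud(im).reshape(-1,3)
m=np.hypot(c[:,0]-617,c[:,1]-12.6)<8; print('button z',np.median(c[m,2]))
E
```

```text
t: 40.3
ee_pos: [617.3, 13.0, 225.1]
orientation: [-1.56, -0.221, 0.219]
ft_force: [-0.5, -0.2, -1.5]
width: 0.3
A scene 350 c [495.5 291.5] sz [60.  49.2] ang 86.2 zmed 126.6
A side 605 c [492.6 290.2] sz [61.9 50.1] ang 87.4 zmed 128.1
A both 955 c [493.9 290.1] sz [62.  52.7] ang 87.6 zmed 127.5
B scene 321 c [428.5 295. ] sz [60.5 51.8] ang 85.8 zmed 126.6
B side 613 c [424.7 293.7] sz [60.8 48.7] ang 86.2 zmed 128.4
B both 934 c [427.5 294.1] sz [62.3 53.8] ang 86.7 zmed 127.6
hung scene 399 c [564.  286.7] sz [59.8 50.3] ang 85.2 zmed 126.6
hung side 578 c [560.5 285.9] sz [61.7 50.3] ang 87.6 zmed 128.4
hung both 977 c [561.8 285.9] sz [61.7 52.6] ang 87.7 zmed 127.5
cover scene 39 c [ 457.5 -286.7] sz [46.4 46.9] ang 88.3 zmed 122.7
cover side 166 c [ 446.8 -290.1] sz [62.3 53.8] ang 1.8 zmed 124.6
cover both 205 c [ 448.  -290.1] sz [64.6 53.8] ang 1.8 zmed 124.1
duct scene 256 c [692.   13.3] sz [21.9 93.1] ang 19.2 zmed 149.6
duct side 176 c [689.8  13.1] sz [15.6 97.3] ang 19.6 zmed 152.6
duct both 432 c [691.8  13.9] sz [21.9 97.3] ang 19.2 zmed 150.6
button z 112.72317376962107
```

View pics/side21.png

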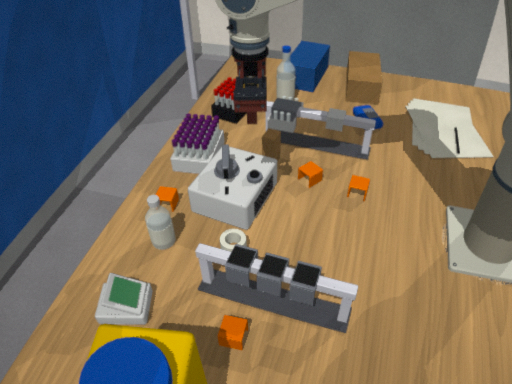

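View pics/scene21.png

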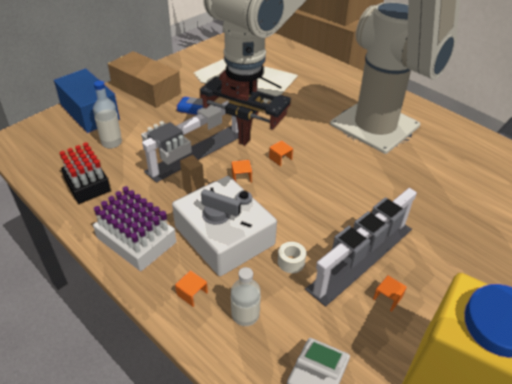

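The final views show three rests side by side on the left rail (side 240–305, 260–285), the cover on the right rail beside the caddy (side (338,117)), the mouth at the left mark, the button up at 112.7, and the desk between the rails empty of rests. Handing in.

```bash
python3 -c "
from workcell import ctrl
print(ctrl.close_job())"
```

```text
the job is handed in; nothing more can be done
None
```

I finished all the steps and handed the job in at about 40 s; the system gives no verdict.

**What I did:**
- Hung both desk rests on the left rail beside the one already there.
- Hung the nozzle cover on the right rail beside the caddy.
- Turned the nozzle to the left mark.
- Pressed the start button to its stop (15.8 N, no further travel) and let go.

**Last checks:**

| Item | Measured |
|---|---|
| Rest crowns | z ≈ 127.5 mm, level with the one that already hung, all within about 2° of the bar |
| rest_hung | within 1 mm of where it started |
| Cover | top at 124–125 mm, centred on the bar |
| Nozzle mouth | 109–110°, against 109.3° for the left mark |
| Start button | back up at 112.7 mm |
| Arm | clear of everything |

I did not re-measure the caddy, label roll and carton at the end; they look untouched in the last pictures.

**What disagreed or went wrong:**
- **Fingertip position:** the fingertips are really about 41 mm above the reported tool point. My first two tries at the first rest closed above it without moving it; I corrected for the offset after that.
- **Cover readings:** the last fixed-camera readings of the cover were noisy because the arm partly hid it. The close-up just after placing it was clean.

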